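# Gather the spindle nuts in the corner of the tote

## Task

A hex nut and a round collar were left on the bench after a wheel change: first put the nut into the tote that holds the nuts and the collar into the tote that holds the collars. Then take the nut tote by its rim and tip it towards any one of its corners until all four nuts have slid together into that corner, without spilling any. Finish while still holding it tilted and steady in the gripper, leaning on nothing else except the bench, so that I can count the nuts, and leave the collar tote standing and the spindle block, tumbler and bottle where they are.

Things in the scene. Friction and masses are not known exactly. Their poses are not given: they have to be found in the camera images.
- nut_tote: One of two identical blue plastic stacking totes, the one with hex nuts in it: 150 mm (its x) by 200 mm (its y) over the rim, 60 mm high, about 0.26 kg empty. Origin: centre of its underside; z up. Walls 3 mm thick, inside 130 x 180 mm, inner floor 8 mm above the underside. It stands on a foot ring 128 x 178 mm, 5 mm high, which grips the bench (friction about 0.6).
- rim_px (a point): Middle of the nut tote's rim on its +x long side, on top (70 mm in x from its origin, 60 mm up). The rim is a solid band 10 mm wide and 12 mm high that runs straight all round the top, its inner face flush with the inside of the wall; on the short sides its centre line is 95 mm in y from the origin.
- rim_nx (a point): Middle of the nut tote's rim on its -x long side, on top (-70 mm in x from its origin, 60 mm up); the same rim.
- collar_tote: The other blue tote, of the same make and size, with round collars in it. Origin: centre of its underside; x along its 150 mm, y along its 200 mm, z up.
- corner_pp (a point): Inner floor corner of the nut tote at its +x, +y corner (65 mm in x and 90 mm in y from its origin, 8 mm up). The inside is slippery for steel (friction 0.14 to 0.21): nuts start to slide at about 12 degrees of tilt, but along a wall into a corner they may need 30 to 45.
- corner_pn (a point): Inner floor corner of the nut tote at its +x, -y corner (65 mm in x and 90 mm in y from its origin, 8 mm up). The inside is slippery for steel (friction 0.14 to 0.21): nuts start to slide at about 12 degrees of tilt, but along a wall into a corner they may need 30 to 45.
- corner_np (a point): Inner floor corner of the nut tote at its -x, +y corner (65 mm in x and 90 mm in y from its origin, 8 mm up). The inside is slippery for steel (friction 0.14 to 0.21): nuts start to slide at about 12 degrees of tilt, but along a wall into a corner they may need 30 to 45.
- corner_nn (a point): Inner floor corner of the nut tote at its -x, -y corner (65 mm in x and 90 mm in y from its origin, 8 mm up). The inside is slippery for steel (friction 0.14 to 0.21): nuts start to slide at about 12 degrees of tilt, but along a wall into a corner they may need 30 to 45.
- nut1: Steel hex nut lying loose in the nut tote, 30 mm across the flats, 16 mm thick, about 64 g. Origin: centre of its underside.
- nut2: Steel hex nut lying loose in the nut tote, 30 mm across the flats, 16 mm thick, about 64 g. Origin: centre of its underside.
- nut3: Steel hex nut lying loose in the nut tote, 30 mm across the flats, 16 mm thick, about 64 g. Origin: centre of its underside.
- stray_nut: The hex nut of the same kind that lies flat on the bench: 30 mm across the flats, 34.6 mm across the points, 16 mm thick, about 64 g. Origin: centre of its underside; z is the bore's axis, x points to one of its six points, so that two flats face +y and -y.
- collar1: Round steel flange collar lying loose in the collar tote, 44 mm across, 12 mm thick at the hub, about 60 g. Origin: centre of its underside.
- collar2: Round steel flange collar lying loose in the collar tote, 44 mm across, 12 mm thick at the hub, about 60 g. Origin: centre of its underside.
- stray_collar: The round steel flange collar of the same kind that lies on the bench, hub up: a disc 44 mm across and 5 mm thick with a hub 26 mm across on top (12 mm high in all), about 60 g. Origin: centre of its underside; z up along the bore.
- spindle_block: Bystander: wooden block 130 x 70 x 35 mm with five upright wheel spindles, 145 mm high in all. Origin: centre of its underside.
- tumbler: Bystander: cut glass tumbler, 80 mm across, 95 mm high. Origin: centre of its underside.
- bottle: Bystander: white plastic bottle, 56 mm across, 130 mm high. Origin: centre of its underside.
Mind the look-alikes: they are no part of the job. Leave any orange, turquoise or yellow look-alike of the nut_tote alone.

How it is judged:
By the outcome, as a careful person would: the job done as asked, in the order asked, and still so for the second after the job is handed in, while the arm keeps its last pose, push and grip.
It also fails if it takes over 72 s, if anything falls off the work surface, if the arm or the gripper's body presses on something with over 40 N, if the wrist force passes 120 N, or if a joint passes its speed limit or range.

## Robot

A 6-joint arm with a two-finger parallel gripper is mounted at the origin on the work surface. World frame = base frame: x ahead of the robot, y to its left, z up, the work surface at z = 0. Lengths are in m, angles in rad, forces in N, time in s.
With the tool pointing down it reaches from about 0.375 to 0.825 m from the base axis. Payload 5.5 kg.
Tool frame: the origin (TCP) lies midway between the tips of the shut fingers; the grasp point (between the pads) lies 19 mm behind it; z points along the fingers, y is the line along which they close (so a half turn about z gives the same grasp; the last joint's range is limited). The gripper opens to 85 mm and grips with 20 to 120 N. Pads are 22 mm wide; open, the fingers measure 114 mm over their backs; the gripper's body (76 mm by 85 mm) begins 54 mm behind the grasp point. The pads swing forward as they close: fully open they stand 13 mm farther back than shut.
Start: joints at [1.345, 0.314, -0.047, 1.21, 0, 1.571], TCP at [0.134, 0.585, 0.231] pointing down, gripper open.
Joint ranges: [-2.67, 2.67], [-0.69, 1.73], [-1.03, 1.25], [-2.08, 2.16], [-1.42, 1.45], [-3.14, 3.14]. Speed limits (rad/s): [2.39, 2.39, 3.01, 3.14, 3.14, 3.14].

## Interface

Orientations are given as a rotation vector (axis times angle).
In Python, from cell import env, eyes, order gives the robot as it stands. The module is installed in compiled form; this text tells all that it offers.
- The arm moves only by the tool carry_out, never from a script. Its argument "plan" is one flat list of numbers, 7 for each row, row after row: the opening, from 0 (shut) to 1 (fully open), then the shift along the tool's x, y, z scaled (see below), then the turn, a rotation vector about the tool's x, y, z scaled (see below). In form: [fingers, tx, ty, tz, wx, wy, wz, fingers, tx, ty, tz, wx, wy, wz, ...]. A call has 1 to 10 rows; each row is the pose to reach, as a shift and turn from the pose commanded when the call began, along the tool's axes at that moment; what a row does not reach only later rows make up. The controller multiplies each number of a shift by 0.2 m and each number of a turn by 60 degrees. A row lasts 1/12 s, in which the tool goes at most 41.7 mm and 7.16 degrees, less where a joint would pass 70% of its speed; a pose out of reach is approached as far as the arm can. A call with a number of a shift or a turn outside -1 to 1 is refused whole. A call with a gripper value outside its range is refused whole. The fingers move at their own pace and stop on an object; the grip force is fixed at half the most. Time passes only in rows, so rows that repeat a pose let the fingers close. It gives the time, the measured TCP pose, the force, the opening and the grip force at its end, in the units of the state.
- env.get_state(): the state, without advancing time (a new reading comes with each control period).
- eyes.snapshot(name): name is "side" or "top" or "wrist"; returns the picture (400x640x3 uint8, blue, green, red); there is no depth.
- eyes.camera_model(name): a dict with "intrinsics" (3x3 intrinsics, pixels), "cam_to_world" (4x4, takes a point from camera to world coordinates); the wrist camera has in their place "mount" (4x4, takes a point from camera to tool coordinates, whose origin is the TCP and whose axes are the flange's). Camera axes: x right, y up, looking along -z (the intrinsics and any distortion apply to the point x, -y, -z); pixel columns grow to the right and rows downward; lengths in m; the calibration is good to about 2 mm. A picture is of the moment at which its call begins: read the wrist's pose just before it. camera_model takes no time and is no camera call.
- order.sign_off(): hands the job in; it is judged then, once.
The state is a dict: "clock": time; "joint_positions": joint angles; "dq": joint speeds; "joint_efforts": joint torques, N m; "tool_pos": TCP position; "ee_rot": TCP orientation; "force": force on the tool from outside, world axes, zero at the start; "wrist_torque": the same for the moment, N m; "opening": finger opening in m; "gripper_force": force on a finger pad.
Only numpy, scipy, OpenCV 4.12 (cv2) and the standard library are available. Lean on these libraries where they do the work, as an engineer would, in place of code of your own. Each camera call takes 0.05 s, during which the arm holds its last target. There are 200 camera calls.

## Working session

There is one attempt and no reset: what is moved stays moved. The work goes in short steps, Python scripts to look and compute and a tool call to move; the robot and the scene stay as the last step left them, time stands still between calls to the robot, and variables do not carry over. Pictures are saved under pics/ and viewed, at most 10 in all, crops included, and the job is handed in when it is done.

Besides the shell and the picture viewer there is one more tool, called after ">>>" as name(argument=value, ...) on one line, values as JSON. carry_out: Moves the arm, as the interface text tells. Its arguments: {"type":"object","properties":{"plan":{"type":"array","items":{"type":"number"}}},"required":["plan"]}

```bash
mkdir -p pics; cat > h.py <<'E'
import numpy as np, cv2
from scipy.spatial.transform import Rotation as R
from cell import env, eyes, order
def cam(n):
    m=eyes.camera_model(n); K=np.array(m["intrinsics"])
    if "cam_to_world" in m: T=np.array(m["cam_to_world"])
    else:
        s=env.get_state(); W=np.eye(4); W[:3,:3]=R.from_rotvec(s["ee_rot"]).as_matrix(); W[:3,3]=s["tool_pos"]; T=W@np.array(m["mount"])
    return K,T
def snap(n,f=None):
    c=cam(n); im=eyes.snapshot(n)
    if f: cv2.imwrite("pics/"+f,im)
    return im,c
def px2w(c,uv,z):
    K,T=c; d=np.linalg.inv(K)@[uv[0],uv[1],1]; d=T[:3,:3]@[d[0],-d[1],-d[2]]
    return T[:3,3]+d*(z-T[2,3])/d[2]
def w2px(c,p):
    K,T=c; q=T[:3,:3].T@(np.array(p)-T[:3,3]); q=K@[q[0],-q[1],-q[2]]; return q[:2]/q[2]
def rel(pos,Rt,s=None):
    s=s or env.get_state(); R0=R.from_rotvec(s["ee_rot"])
    t=R0.inv().apply(np.array(pos)-s["tool_pos"])/0.2
    w=(R0.inv()*Rt).as_rotvec()/np.radians(60)
    return np.round(t,3),np.round(w,3)
E
python3 - <<'E'
from h import *
for n in("top","side"):
    im,c=snap(n,n+"1.png"); print(n,c, eyes.camera_model(n).keys())
print(eyes.camera_model("wrist")); print(env.get_state())
a=cv2.imread("pics/top1.png")
E
```

```text
top (array([[466.21101576,   0.        , 314.35369328],
       [  0.        , 466.21101576, 198.19236489],
       [  0.        ,   0.        ,   1.        ]]), array([[-0.02556153,  0.99870568, -0.04397244,  0.48177172],
       [-0.99966868, -0.0256697 , -0.0018969 ,  0.00245746],
       [-0.0030232 ,  0.04390938,  0.99903094,  1.41314853],
       [ 0.        ,  0.        ,  0.        ,  1.        ]])) dict_keys(['intrinsics', 'cam_to_world'])
side (array([[412.03840134,   0.        , 316.58582182],
       [  0.        , 412.03840134, 195.16444924],
       [  0.        ,   0.        ,   1.        ]]), array([[ 0.98751483,  0.10126432, -0.12066481,  0.39586484],
       [-0.15686474,  0.70226659, -0.69441709, -0.86852835],
       [ 0.0144192 ,  0.70467523,  0.70938347,  0.95170163],
       [ 0.        ,  0.        ,  0.        ,  1.        ]])) dict_keys(['intrinsics', 'cam_to_world'])
{'intrinsics': array([[324.16076625,   0.        , 322.47158396],
       [  0.        , 324.16076625, 187.22409787],
       [  0.        ,   0.        ,   1.        ]]), 'mount': array([[-1.18077474e-03,
[... 330 characters left out ...]
1, 'joint_positions': array([ 1.34501099e+00,  3.14175647e-01, -4.79850740e-02,  1.21019154e+00,
        7.94638456e-06,  1.57080344e+00]), 'dq': array([-2.64802673e-04, -6.49140238e-04,  1.87003290e-03,  6.46975597e-05,
       -1.94612914e-03, -1.86396950e-04]), 'joint_efforts': array([ 1.12760922e-04, -5.40767097e+01,  3.40540624e+01,  1.12157015e-02,
        4.84059615e-05,  1.32629161e-06]), 'tool_pos': array([0.13420382, 0.58426361, 0.23050596]), 'ee_rot': array([-3.53900271e-01, -3.12141030e+00,  2.42694731e-03]), 'force': array([ 0.30723579, -0.4430529 ,  0.83539857]), 'wrist_torque': array([ 0.03931264, -0.05755708,  0.05839185]), 'gripper_force': 0.0, 'opening': 0.08522881237531772}
```

View pics/top1.png

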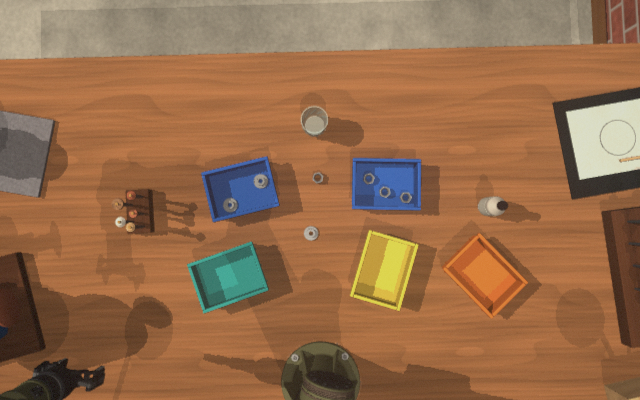

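View pics/side1.png

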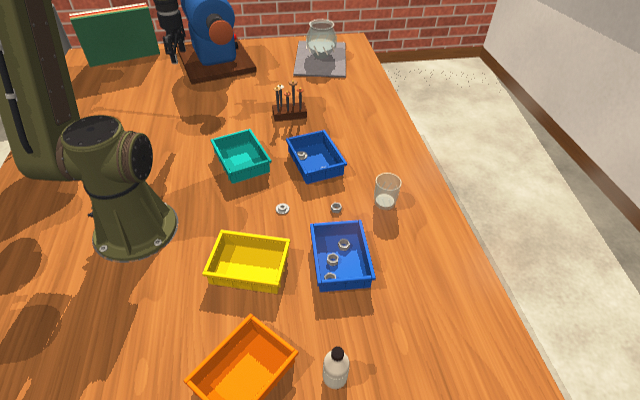

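The top view shows these candidates:
- **Totes:** the blue tote at (387,184) holds 3 hex nuts, so it is the nut tote. The blue tote at (240,188) holds 2 flanged collars, so it is the collar tote. Turquoise (229,277), yellow (384,270) and orange (486,275) are look-alikes to leave alone.
- **Strays on the bench:** (318,177) looks like the nut and (311,233) like the collar.

I'll measure these and check the choice in a close crop.

```bash
python3 - <<'E'
from h import *
im,c=snap("top")
hsv=cv2.cvtColor(im,cv2.COLOR_BGR2HSV)
m=cv2.inRange(hsv,(105,120,40),(128,255,255))
m=cv2.morphologyEx(m,cv2.MORPH_CLOSE,np.ones((3,3)))
for k in cv2.findContours(m,cv2.RETR_EXTERNAL,cv2.CHAIN_APPROX_NONE)[0]:
    if cv2.contourArea(k)<1500: continue
    # outline in metric rim plane (contour top = rim since camera overhead)
    w=np.array([px2w(c,p[0],0.06)[:2] for p in k],np.float32)
    r=cv2.minAreaRect(w); print("tote",r, cv2.boundingRect(k)); print(cv2.boxPoints(r).round(4).tolist())
g=cv2.inRange(hsv,(0,0,0),(180,70,255))
for (x0,y0,z) in((318,177,.016),(311,233,.005)):
    s=np.zeros_like(g); s[y0-14:y0+14,x0-14:x0+14]=g[y0-14:y0+14,x0-14:x0+14]
    k=max(cv2.findContours(s,cv2.RETR_EXTERNAL,cv2.CHAIN_APPROX_NONE)[0],key=cv2.contourArea)
    (u,v),rad=cv2.minEnclosingCircle(k); print("stray",u,v,rad,px2w(c,(u,v),z))
crop=im[150:250,190:430]; cv2.imwrite("pics/crop.png",cv2.resize(crop,None,fx=3.3,fy=3.3,interpolation=cv2.INTER_CUBIC))
E
```

```text
tote ((0.5783104300498962, -0.20471858978271484), (0.1983894556760788, 0.14735977351665497), 87.31294250488281) (352, 158, 69, 52)
[[0.5001000165939331, -0.3003999888896942], [0.6473000049591064, -0.30730000138282776], [0.6565999984741211, -0.10909999907016754], [0.5094000101089478, -0.10220000147819519]]
tote ((0.5740517377853394, 0.22135692834854126), (0.1466391384601593, 0.19725622236728668), 12.579190254211426) (202, 157, 77, 64)
[[0.48100000619888306, 0.30160000920295715], [0.5239999890327454, 0.10909999907016754], [0.6671000123023987, 0.14110000431537628], [0.6241000294685364, 0.3336000144481659]]
stray 317.5 177.5 5.147915363311768 [ 0.60525547 -0.00593419  0.016     ]
stray 310.8027648925781 232.8761444091797 7.126672744750977 [0.43943824 0.01850292 0.005     ]
```

View pics/crop.png

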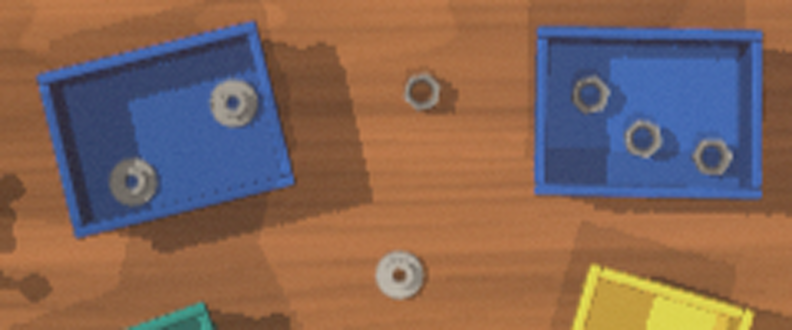

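The crop confirms the choice: hex ring at (318,177) is the stray nut, flanged collar at (311,233), nuts in the right tote and collars in the left. Next I'll plan the move to a look pose above the stray nut.

```bash
cat >> h.py <<'E'
def down(a):
    c,s=np.cos(a),np.sin(a); return R.from_matrix(np.array([[-s,c,0],[c,s,0],[0,0,-1]]))
def legs(wps,s=None):
    """wps: [(pos,Rot)]; print per call: shift,turn numbers and rows needed"""
    s=s or env.get_state(); p=np.array(s["tool_pos"]); r=R.from_rotvec(s["ee_rot"])
    for P,Q in wps:
        P=np.array(P); t=r.inv().apply(P-p)/.2; w=(r.inv()*Q).as_rotvec()/np.radians(60)
        n=int(np.ceil(max(abs(t).max(),abs(w).max())/0.999)) or 1
        rv=(r.inv()*Q).as_rotvec()
        for i in range(n):
            p1=p+(P-p)/(n-i); d=(r.inv()*Q).as_rotvec()/(n-i); r1=r*R.from_rotvec(d)
            t=r.inv().apply(p1-p); 
            print((t/.2).round(3).tolist(),(d/np.radians(60)).round(3).tolist(),"rows",int(np.ceil(max(np.linalg.norm(t)/.0417,np.degrees(np.linalg.norm(d))/7.16))))
            p,r=p1,r1
        print("--",P)
E
python3 - <<'E'
from h import *
legs([((.605,-.006,.13),down(0))])
E
```

```text
[-0.985, -0.783, 0.169] [-0.0, 0.0, 0.428] rows 7
[-1.227, -0.279, 0.168] [-0.0, 0.0, 0.428] rows 7
[-1.227, 0.281, 0.168] [-0.0, 0.0, 0.428] rows 7
-- [ 0.605 -0.006  0.13 ]
```

```bash
sed -i 's/max(abs(t).max(),abs(w).max())/max(np.linalg.norm(t),np.linalg.norm(w))/' h.py
python3 - <<'E'
from h import *
legs([((.605,-.006,.13),down(0))])
E
```

```text
[-0.739, -0.587, 0.127] [-0.0, 0.0, 0.321] rows 5
[-0.891, -0.311, 0.126] [-0.0, 0.0, 0.321] rows 5
[-0.944, 0.001, 0.126] [-0.0, 0.0, 0.321] rows 5
[-0.891, 0.312, 0.126] [-0.0, 0.0, 0.321] rows 5
-- [ 0.605 -0.006  0.13 ]
```

>>> carry_out(plan=[1,-0.739,-0.587,0.127,0,0,0.321,1,-0.739,-0.587,0.127,0,0,0.321,1,-0.739,-0.587,0.127,0,0,0.321,1,-0.739,-0.587,0.127,0,0,0.321,1,-0.739,-0.587,0.127,0,0,0.321])

```text
clock: 0.57
tool_pos: [0.2533, 0.4337, 0.205]
ee_rot: [0.874, 3.017, -0.004]
force: [-0.1, -0.1, 0.7]
opening: 0.0857
gripper_force: 0.0
```

>>> carry_out(plan=[1,-0.891,-0.311,0.126,0,0,0.321,1,-0.891,-0.311,0.126,0,0,0.321,1,-0.891,-0.311,0.126,0,0,0.321,1,-0.891,-0.311,0.126,0,0,0.321,1,-0.891,-0.311,0.126,0,0,0.321])

```text
clock: 0.98
tool_pos: [0.371, 0.2864, 0.1801]
ee_rot: [1.367, 2.828, -0.002]
force: [-0.3, 0.9, -0.6]
opening: 0.0852
gripper_force: 0.0
```

>>> carry_out(plan=[1,-0.944,0.001,0.126,0,0,0.321,1,-0.944,0.001,0.126,0,0,0.321,1,-0.944,0.001,0.126,0,0,0.321,1,-0.944,0.001,0.126,0,0,0.321,1,-0.944,0.001,0.126,0,0,0.321])

```text
clock: 1.4
tool_pos: [0.4893, 0.1388, 0.1549]
ee_rot: [1.821, 2.559, -0.001]
force: [-0.9, 0.3, 0.8]
opening: 0.0853
gripper_force: 0.0
```

>>> carry_out(plan=[1,-0.891,0.312,0.126,0,0,0.321,1,-0.891,0.312,0.126,0,0,0.321,1,-0.891,0.312,0.126,0,0,0.321,1,-0.891,0.312,0.126,0,0,0.321,1,-0.891,0.312,0.126,0,0,0.321,1,-0.891,0.312,0.126,0,0,0.321,1,-0.891,0.312,0.126,0,0,0.321,1,-0.891,0.312,0.126,0,0,0.321])

```text
clock: 2.07
tool_pos: [0.6045, -0.0051, 0.1299]
ee_rot: [-2.22, -2.221, 0.001]
force: [0.2, -0.7, 0.1]
opening: 0.0854
gripper_force: 0.0
```

```bash
python3 - <<'E'
from h import *
s=env.get_state(); print(s["clock"],s["tool_pos"],s["ee_rot"],s["joint_positions"])
im,c=snap("wrist","w1.png"); print(w2px(c,(.605,-.006,.016)))
E
```

```text
2.0667 [ 0.6044514  -0.00506419  0.12992468] [-2.22008458e+00 -2.22094006e+00  9.89242506e-04] [-8.63598411e-03  3.79469259e-01 -1.91126955e-01  1.00157883e+00
  4.71339937e-04  1.56177476e+00]
[323.15120131 183.45727947]
```

View pics/w1.png

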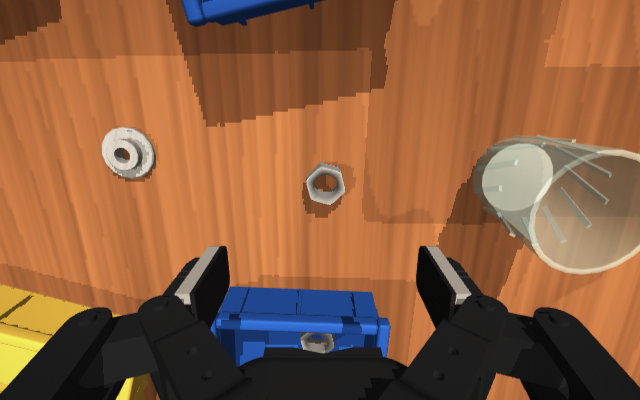

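The wrist view shows the nut at (325,184), the collar at (128,153), and the tumbler at right. I'll measure the nut's centre and flats, and the collar.

```bash
python3 - <<'E'
from h import *
s=env.get_state(); c=cam("wrist"); im=cv2.imread("pics/w1.png"); hsv=cv2.cvtColor(im,cv2.COLOR_BGR2HSV)
g=cv2.inRange(hsv,(0,0,60),(180,75,255))
for u,v,z,h in((325,184,.016,30),(128,153,.005,36)):
    q=np.zeros_like(g); q[v-h:v+h,u-h:u+h]=g[v-h:v+h,u-h:u+h]
    k=max(cv2.findContours(q,cv2.RETR_EXTERNAL,cv2.CHAIN_APPROX_NONE)[0],key=cv2.contourArea)
    k=cv2.convexHull(k)
    w=np.array([px2w(c,p[0],z)[:2] for p in k],np.float32)
    ctr=w.mean(0); (cc,r)=cv2.minEnclosingCircle(w)
    print(cv2.boundingRect(k),"circ",cc,r,"rect",cv2.minAreaRect(w))
    for a in range(0,180,6):
        if z>.01:
            d=w@[np.cos(np.radians(a)),np.sin(np.radians(a))]; print(a,round((d.max()-d.min())*1000,1),end="; ")
E
```

```text
(306, 163, 39, 42) circ (0.6066002249717712, -0.006002786569297314) 0.018350781872868538 rect ((0.6064196228981018, -0.006049482151865959), (0.029895121231675148, 0.03649330139160156), 14.494312286376953)
0 31.6; 6 31.0; 12 30.1; 18 30.8; 24 32.2; 30 33.5; 36 34.5; 42 35.2; 48 35.5; 54 35.5; 60 35.2; 66 34.4; 72 33.7; 78 34.2; 84 35.1; 90 35.5; 96 36.2; 102 36.5; 108 36.4; 114 35.9; 120 35.0; 126 33.7; 132 32.4; 138 32.6; 144 33.1; 150 33.5; 156 33.8; 162 33.8; 168 33.4; 174 32.7; (102, 127, 53, 52) circ (0.4408322870731354, 0.018309220671653748) 0.022484099492430687 rect ((0.4411574900150299, 0.017796020954847336), (0.04344049096107483, 0.04321156442165375), 78.45178985595703)
```

```bash
cat >> h.py <<'E'
def pts(wps,s=None):
    "numbers of each waypoint relative to the present pose"
    for P,Q in wps: print(P,*[x.tolist() for x in rel(P,Q,s)])
E
python3 - <<'E'
from h import *
pts([((.6065,-.006,.05),down(np.radians(13))),((.6065,-.006,.002),down(np.radians(13)))])
c=cam("top")
for u in((369,178),(385,192),(405,197)): print(px2w(c,u,.024))
E
```

```text
(0.6065, -0.006, 0.05) [-0.007, 0.011, 0.401] [-0.001, -0.001, -0.215]
(0.6065, -0.006, 0.002) [-0.007, 0.011, 0.641] [-0.001, -0.001, -0.215]
[ 0.59907749 -0.15963307  0.024     ]
[ 0.55598366 -0.20604119  0.024     ]
[ 0.53952868 -0.26513608  0.024     ]
```

>>> carry_out(plan=[1,-0.007,0.011,0.401,0,0,-0.215,1,-0.007,0.011,0.401,0,0,-0.215,1,-0.007,0.011,0.401,0,0,-0.215,1,-0.007,0.011,0.55,0,0,-0.215,1,-0.007,0.011,0.64,0,0,-0.215,1,-0.007,0.011,0.64,0,0,-0.215,0,-0.007,0.011,0.64,0,0,-0.215,0,-0.007,0.011,0.64,0,0,-0.215,0,-0.007,0.011,0.64,0,0,-0.215,0,-0.007,0.011,0.64,0,0,-0.215])

```text
clock: 2.95
tool_pos: [0.6089, -0.0067, 0.0043]
ee_rot: [1.956, 2.455, 0.003]
force: [0.2, -0.8, -0.6]
opening: 0.0387
gripper_force: 0.0
```

>>> carry_out(plan=[0,0,0,0,0,0,0,0,0,0,0,0,0,0,0,0,0,0,0,0,0,0,0,0,0,0,0,0])

```text
clock: 3.28
tool_pos: [0.6088, -0.0068, 0.0041]
ee_rot: [1.957, 2.455, 0.003]
force: [-1.3, 1.2, 6.6]
opening: 0.0282
gripper_force: 59.8
```

```bash
python3 - <<'E'
from h import *
s=env.get_state(); print(s["tool_pos"],s["opening"],s["gripper_force"])
Q=down(np.radians(13))
legs([((.6065,-.006,.12),Q),((.600,-.185,.12),Q),((.600,-.245,.10),Q),((.600,-.245,.024),Q),((.60,-.245,.12),Q)])
E
```

```text
[ 0.6088336  -0.00682052  0.00412276] 0.02819452199029392 59.79077646508813
[0.006, -0.009, -0.579] [0.003, 0.0, -0.002] rows 3
-- [ 0.6065 -0.006   0.12  ]
[-0.865, -0.233, 0.0] [0.0, 0.0, -0.0] rows 5
-- [ 0.6   -0.185  0.12 ]
[-0.292, -0.067, 0.1] [-0.0, 0.0, 0.0] rows 2
-- [ 0.6   -0.245  0.1  ]
[-0.0, 0.0, 0.38] [-0.0, -0.0, -0.0] rows 2
-- [ 0.6   -0.245  0.024]
[-0.0, -0.0, -0.48] [-0.0, 0.0, 0.0] rows 3
-- [ 0.6   -0.245  0.12 ]
```

>>> carry_out(plan=[0,0,0,-0.2,0,0,0,0,0,0,-0.4,0,0,0,0,0,0,-0.58,0,0,0,0,-0.865,-0.233,-0.58,0,0,0,0,-0.865,-0.233,-0.58,0,0,0,0,-0.865,-0.233,-0.58,0,0,0,0,-0.865,-0.233,-0.58,0,0,0,0,-0.865,-0.233,-0.58,0,0,0,0,-0.865,-0.233,-0.58,0,0,0])

```text
clock: 4.03
tool_pos: [0.6005, -0.1897, 0.1188]
ee_rot: [1.963, 2.451, -0.001]
force: [1.0, 0.8, -0.8]
opening: 0.0281
gripper_force: 59.7
```

>>> carry_out(plan=[0,-0.29,-0.07,0,0,0,0,0,-0.29,-0.07,0,0,0,0,0,-0.29,-0.07,0.2,0,0,0,0,-0.29,-0.07,0.4,0,0,0,0,-0.29,-0.07,0.48,0,0,0,0,-0.29,-0.07,0.48,0,0,0,0,-0.29,-0.07,0.48,0,0,0])

```text
clock: 4.62
tool_pos: [0.5994, -0.2442, 0.0217]
ee_rot: [-1.955, -2.456, 0.0]
force: [0.7, 0.1, -0.4]
opening: 0.0279
gripper_force: 59.6
```

```bash
python3 - <<'E'
from h import *
s=env.get_state(); print(s["clock"],s["tool_pos"],s["opening"],s["gripper_force"],s["force"])
s["tool_pos"][2]=.12
legs([((.441,.018,.12),down(0)),((.441,.018,.003),down(0))],s)
E
```

```text
4.6167 [ 0.59942794 -0.24423504  0.02173354] 0.027850193614308964 59.63938565924764 [ 0.66367947  0.12672903 -0.36012852]
[0.728, -0.239, 0.002] [-0.001, -0.001, 0.108] rows 4
[0.696, -0.319, 0.001] [-0.001, -0.001, 0.108] rows 4
-- [0.441 0.018 0.12 ]
[0.0, -0.0, 0.585] [0.0, 0.0, -0.0] rows 3
-- [0.441 0.018 0.003]
```

>>> carry_out(plan=[0.5,0,0,0,0,0,0,0.5,0,0,0,0,0,0,0.5,0,0,0,0,0,0,0.5,0,0,0,0,0,0,0.5,0,0,-0.2,0,0,0,0.5,0,0,-0.4,0,0,0,0.5,0,0,-0.5,0,0,0,0.5,0,0,-0.5,0,0,0])

```text
clock: 5.28
tool_pos: [0.604, -0.2472, 0.1294]
ee_rot: [1.951, 2.449, 0.005]
force: [0.9, 0.9, -0.5]
opening: 0.0427
gripper_force: 0.0
```

>>> carry_out(plan=[0.8,0.728,-0.239,0,0,0,0.108,0.8,0.728,-0.239,0,0,0,0.108,0.8,0.728,-0.239,0,0,0,0.108,0.8,0.728,-0.239,0,0,0,0.108])

```text
clock: 5.62
tool_pos: [0.5184, -0.112, 0.122]
ee_rot: [-2.091, -2.342, -0.0]
force: [-0.3, 0.7, 0.0]
opening: 0.0682
gripper_force: 0.0
```

>>> carry_out(plan=[0.8,0.696,-0.319,0,0,0,0.108,0.8,0.696,-0.319,0,0,0,0.108,0.8,0.696,-0.319,0,0,0,0.108,0.8,0.696,-0.319,0,0,0,0.108,0.8,0.696,-0.319,0,0,0,0.108,0.8,0.696,-0.319,0,0,0,0.108])

```text
clock: 6.12
tool_pos: [0.4413, 0.0179, 0.1226]
ee_rot: [2.219, 2.223, 0.001]
force: [1.0, 0.5, -0.6]
opening: 0.0682
gripper_force: 0.0
```

```bash
python3 - <<'E'
from h import *
s=env.get_state(); print(s["clock"],s["tool_pos"],s["opening"])
im,c=snap("wrist","w2.png"); hsv=cv2.cvtColor(im,cv2.COLOR_BGR2HSV)
u,v=w2px(c,(.441,.018,.005)).astype(int); print(u,v)
g=cv2.inRange(hsv,(0,0,60),(180,75,255)); q=np.zeros_like(g); h=45; q[v-h:v+h,u-h:u+h]=g[v-h:v+h,u-h:u+h]
k=cv2.convexHull(max(cv2.findContours(q,cv2.RETR_EXTERNAL,cv2.CHAIN_APPROX_NONE)[0],key=cv2.contourArea))
w=np.array([px2w(c,p[0],.005)[:2] for p in k],np.float32); cc,r=cv2.minEnclosingCircle(w); print(cc,r,cv2.fitEllipse(w))
pts([((*cc,.04),down(0)),((*cc,.003),down(0))])
t=cv2.imread("pics/w2.png"); top,_=snap("top"); cv2.imwrite("pics/c2.png",np.hstack([cv2.resize(t,(480,300)),cv2.resize(top[145:245,190:290+60],(480,300))[:,:320]]))
cv2.imwrite("pics/c3.png",np.vstack([cv2.resize(t,(480,300)),cv2.resize(top[145:235,320:464],(480,300))]))
E
```

```text
6.1167 [0.44128058 0.01785937 0.12257355] 0.06824232504964525
321 180
(0.4400526285171509, 0.01744726672768593) 0.022032547742128372 ((0.44007784128189087, 0.017483051866292953), (0.042873580008745193, 0.043680403381586075), 169.06837463378906)
(0.4400526285171509, 0.01744726672768593, 0.04) [0.002, -0.011, 0.413] [0.001, 0.0, 0.001]
(0.4400526285171509, 0.01744726672768593, 0.003) [0.002, -0.012, 0.598] [0.001, 0.0, 0.001]
```

View pics/c3.png

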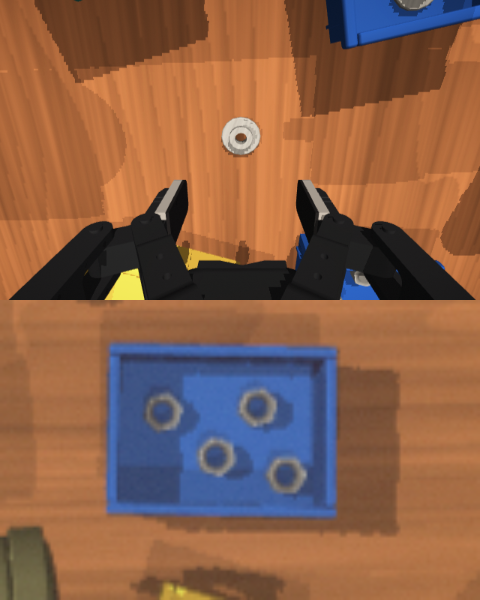

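The lower panel shows four nuts lying flat in the nut tote, at about (163,411), (258,407), (216,456) and (287,475). The upper panel shows the collar at (241,137), between the fingers. I'll grasp it by the hub.

>>> carry_out(plan=[0.8,0.002,-0.011,0.2,0,0,0,0.8,0.002,-0.011,0.4,0,0,0,0.8,0.002,-0.011,0.5,0,0,0,0.8,0.002,-0.011,0.595,0,0,0,0.8,0.002,-0.011,0.595,0,0,0,0,0.002,-0.011,0.595,0,0,0,0,0.002,-0.011,0.595,0,0,0,0,0.002,-0.011,0.595,0,0,0,0,0.002,-0.011,0.595,0,0,0,0,0.002,-0.011,0.595,0,0,0])

```text
clock: 7.05
tool_pos: [0.4409, 0.017, 0.0052]
ee_rot: [2.221, 2.219, 0.002]
force: [-3.5, -0.9, 11.2]
opening: 0.0224
gripper_force: 61.3
```

>>> carry_out(plan=[0,0,0,0,0,0,0,0,0,0,0,0,0,0,0,0,0,0,0,0,0])

```text
clock: 7.3
tool_pos: [0.4409, 0.017, 0.0052]
ee_rot: [2.221, 2.219, 0.002]
force: [-3.2, -0.9, 10.3]
opening: 0.0226
gripper_force: 61.2
```

```bash
python3 - <<'E'
from h import *
s=env.get_state(); print(s["tool_pos"],s["opening"],s["gripper_force"],s["force"])
c=cam("top")
for u in((231,205),(261,181)): print(px2w(c,u,.018))
s["tool_pos"][2]=.14; Q=down(np.radians(12.6))
legs([((.585,.225,.14),Q),((.585,.225,.03),Q)],s)
E
```

```text
[0.44093477 0.01702756 0.00521198] 0.02258155552106072 61.20910155981619 [-3.2081905  -0.93801889 10.30152829]
[0.52919135 0.25520178 0.018     ]
[0.59892679 0.16386627 0.018     ]
[0.52, 0.36, 0.001] [0.001, 0.0, -0.105] rows 4
[0.477, 0.415, 0.0] [0.001, 0.0, -0.105] rows 4
-- [0.585 0.225 0.14 ]
[0.0, 0.0, 0.55] [-0.0, 0.0, 0.0] rows 3
-- [0.585 0.225 0.03 ]
```

>>> carry_out(plan=[0,0,0,-0.2,0,0,0,0,0,0,-0.4,0,0,0,0,0,0,-0.6,0,0,0,0,0,0,-0.675,0,0,0,0,0.52,0.36,-0.675,0,0,-0.105,0,0.52,0.36,-0.675,0,0,-0.105,0,0.52,0.36,-0.675,0,0,-0.105,0,0.52,0.36,-0.675,0,0,-0.105])

```text
clock: 7.97
tool_pos: [0.517, 0.1264, 0.1403]
ee_rot: [2.091, 2.342, 0.012]
force: [1.1, -0.5, -0.7]
opening: 0.0221
gripper_force: 60.1
```

>>> carry_out(plan=[0,0.477,0.415,0,0,0,-0.105,0,0.477,0.415,0,0,0,-0.105,0,0.477,0.415,0,0,0,-0.105,0,0.53,0.45,0,0,0,-0.105,0,0.53,0.45,0,0,0,-0.105,0,0.53,0.45,0.2,0,0,-0.105,0,0.53,0.45,0.4,0,0,-0.105,0,0.53,0.45,0.6,0,0,-0.105,0,0.53,0.45,0.6,0,0,-0.105,0,0.53,0.45,0.6,0,0,-0.105])

```text
clock: 8.8
tool_pos: [0.5887, 0.2351, 0.0179]
ee_rot: [-1.965, -2.45, 0.002]
force: [0.9, -0.5, -0.1]
opening: 0.0221
gripper_force: 58.8
```

```bash
python3 - <<'E'
from h import *
s=env.get_state(); print(s["tool_pos"],s["opening"],s["gripper_force"],s["force"])
E
```

```text
[0.58874292 0.23510786 0.01786613] 0.022099396526481678 58.7848824262619 [ 0.86234683 -0.51969303 -0.10418742]
```

>>> carry_out(plan=[0.5,0,0,0,0,0,0,0.5,0,0,0,0,0,0,0.5,0,0,0,0,0,0,0.5,0,0,0,0,0,0,0.5,0,0,-0.2,0,0,0,0.5,0,0,-0.4,0,0,0,0.5,0,0,-0.6,0,0,0,0.5,0,0,-0.6,0,0,0])

```text
clock: 9.47
tool_pos: [0.5945, 0.2382, 0.1477]
ee_rot: [1.961, 2.446, 0.018]
force: [2.2, 0.4, 1.2]
opening: 0.0427
gripper_force: 0.0
```

```bash
python3 - <<'E'
from h import *
s=env.get_state(); print(s["tool_pos"])
legs([((.645,-.266,.16),down(np.radians(-2.7)))])
top,_=snap("top"); cv2.imwrite("pics/c4.png",cv2.resize(top[145:235,180:300],(600,450),interpolation=cv2.INTER_CUBIC))
E
```

```text
[0.59446814 0.2382372  0.14768158]
[-0.839, -0.1, -0.024] [0.004, -0.001, 0.085] rows 5
[-0.844, -0.026, -0.022] [0.004, -0.001, 0.085] rows 5
[-0.843, 0.049, -0.021] [0.004, -0.001, 0.085] rows 5
-- [ 0.645 -0.266  0.16 ]
```

View pics/c4.png

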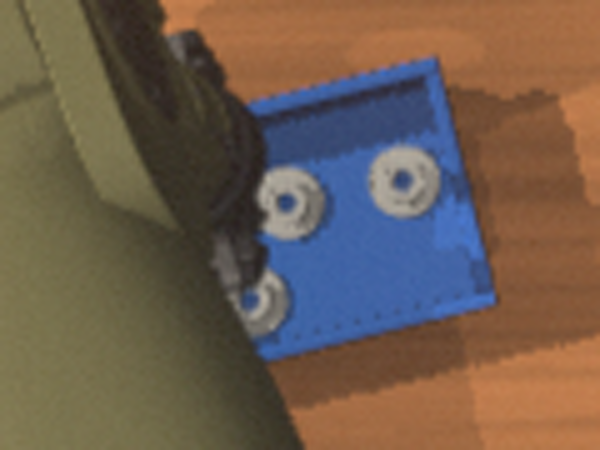

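The crop shows all three collars in the collar tote, at about (287,203), (404,180) and (252,302). Next I'll move above the nut tote's far rim.

>>> carry_out(plan=[0.5,-0.839,-0.1,-0.024,0,0,0.085,0.5,-0.839,-0.1,-0.024,0,0,0.085,0.5,-0.839,-0.1,-0.024,0,0,0.085,0.5,-0.839,-0.1,-0.024,0,0,0.085,0.5,-0.839,-0.1,-0.024,0,0,0.085])

```text
clock: 9.93
tool_pos: [0.6065, 0.0617, 0.1425]
ee_rot: [2.078, 2.354, -0.005]
force: [0.6, -0.3, -0.3]
opening: 0.0427
gripper_force: 0.0
```

>>> carry_out(plan=[0.5,-0.844,-0.026,-0.022,0,0,0.085,0.5,-0.844,-0.026,-0.022,0,0,0.085,0.5,-0.844,-0.026,-0.022,0,0,0.085,0.5,-0.844,-0.026,-0.022,0,0,0.085,0.5,-0.844,-0.026,-0.022,0,0,0.085])

```text
clock: 10.35
tool_pos: [0.6234, -0.1065, 0.1469]
ee_rot: [2.181, 2.258, -0.004]
force: [0.1, 0.8, -0.5]
opening: 0.0431
gripper_force: 0.0
```

>>> carry_out(plan=[0.5,-0.843,0.049,-0.021,0,0,0.085,0.5,-0.843,0.049,-0.021,0,0,0.085,0.5,-0.843,0.049,-0.021,0,0,0.085,0.5,-0.843,0.049,-0.021,0,0,0.085,0.5,-0.843,0.049,-0.021,0,0,0.085,0.5,-0.843,0.049,-0.021,0,0,0.085,0.5,-0.843,0.049,-0.021,0,0,0.085])

```text
clock: 10.93
tool_pos: [0.6395, -0.2673, 0.1506]
ee_rot: [-2.273, -2.166, 0.0]
force: [-1.1, -0.2, 0.6]
opening: 0.0427
gripper_force: 0.0
```

```bash
python3 - <<'E'
from h import *
s=env.get_state(); print(s["clock"],s["tool_pos"],s["ee_rot"],s["joint_positions"])
im,c=snap("wrist","w4.png"); 
C=np.array([.5783,-.2047]);u=np.array([.9988,-.0468]);v=np.array([.0468,.9989])
for a in(.075,.065):
  for b in(-.09,-.03,.03): print(a,b,w2px(c,(*(C+a*u+b*v),.06)).round(0))
E
```

```text
10.9333 [ 0.63952629 -0.26733101  0.15062572] [-2.27323167e+00 -2.16557584e+00  3.59487919e-04] [-3.96214241e-01  5.28641444e-01  8.78610283e-02  1.13190163e+00
  5.77230282e-04  1.22307868e+00]
0.075 -0.09 [336. 228.]
0.075 -0.03 [337. 153.]
0.075 0.03 [338.  65.]
0.065 -0.09 [324. 228.]
0.065 -0.03 [324. 153.]
0.065 0.03 [323.  65.]
```

View pics/w4.png

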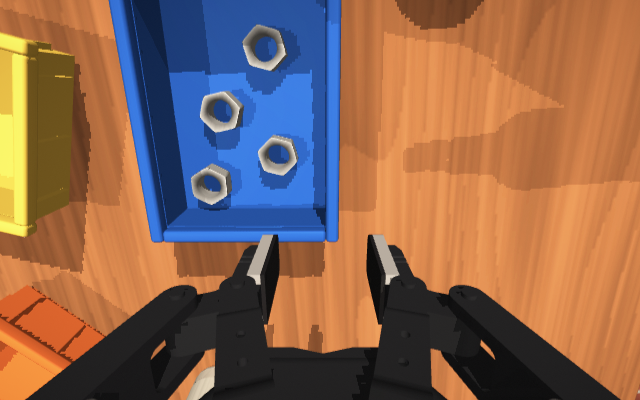

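The wrist view shows the nut tote's far rim running vertically at columns 326–339, within 1 mm of the prediction. All four nuts lie clear of the finger. Going down to grip.

```bash
python3 - <<'E'
from h import *
Q=down(np.radians(-2.7)); pts([((.646,-.268,.08),Q),((.646,-.268,.034),Q)])
E
```

```text
(0.646, -0.268, 0.08) [-0.006, 0.032, 0.354] [-0.001, -0.001, -0.0]
(0.646, -0.268, 0.034) [-0.006, 0.033, 0.584] [-0.001, -0.001, -0.0]
```

>>> carry_out(plan=[0.5,-0.006,0.032,0.18,0,0,0,0.5,-0.006,0.032,0.354,0,0,0,0.5,-0.006,0.032,0.47,0,0,0,0.5,-0.006,0.032,0.584,0,0,0,0.5,-0.006,0.032,0.584,0,0,0,0.5,-0.006,0.032,0.584,0,0,0,0.5,-0.006,0.032,0.584,0,0,0])

```text
clock: 11.57
tool_pos: [0.6475, -0.2685, 0.0365]
ee_rot: [2.271, 2.169, 0.001]
force: [0.5, -0.9, 1.0]
opening: 0.043
gripper_force: 0.0
```

>>> carry_out(plan=[0,0,0,0,0,0,0,0,0,0,0,0,0,0,0,0,0,0,0,0,0,0,0,0,0,0,0,0,0,0,0,0,0,0,0,0,0,0,0,0,0,0])

```text
clock: 12.07
tool_pos: [0.6476, -0.2697, 0.0369]
ee_rot: [2.272, 2.167, 0.002]
force: [-2.1, 1.2, 6.7]
opening: 0.0088
gripper_force: 59.5
```

```bash
cat >> h.py <<'E'
def tilt(a0,angs,P0,Q0,phi=np.pi/4,lift=0.):
    C=np.array([.5783+.001,-.2047,0]);u=np.array([.9988,-.0468,0]);v=np.array([.0468,.9989,0])
    piv=C-.064*u+.089*v; d=-np.cos(phi)*u+np.sin(phi)*v; k=np.cross([0,0,1],d)
    f=lambda a:(piv+R.from_rotvec(k*np.radians(a)).apply(P0-piv)+[0,0,lift*(a/45)],R.from_rotvec(k*np.radians(a))*Q0)
    p,q=f(a0)
    for a in angs:
        P,Q=f(a); print(a,(q.inv().apply(P-p)/.2).round(3).tolist(),((q.inv()*Q).as_rotvec()/np.radians(60)).round(3).tolist(),P.round(3))
E
python3 - <<'E'
from h import *
P0=np.array([.6476,-.2697,.0369]);Q0=R.from_rotvec([2.272,2.167,.002])
for a in(0,16,32): tilt(a,range(a+2,a+17,2),P0,Q0); print()
E
```

```text
2 [0.005, -0.005, -0.035] [-0.024, -0.024, -0.0] [ 0.647 -0.269  0.044]
4 [0.011, -0.011, -0.07] [-0.047, -0.047, -0.0] [ 0.646 -0.267  0.051]
6 [0.018, -0.017, -0.105] [-0.071, -0.071, -0.0] [ 0.644 -0.266  0.058]
8 [0.025, -0.025, -0.139] [-0.094, -0.094, -0.0] [ 0.643 -0.264  0.065]
10 [0.033, -0.033, -0.173] [-0.118, -0.118, -0.0] [ 0.641 -0.263  0.071]
12 [0.043, -0.042, -0.206] [-0.141, -0.141, -0.0] [ 0.639 -0.261  0.078]
14 [0.053, -0.052, -0.239] [-0.165, -0.165, -0.0] [ 0.638 -0.259  0.085]
16 [0.064, -0.063, -0.272] [-0.189, -0.188, -0.0] [ 0.635 -0.256  0.091]

18 [0.005, -0.005, -0.035] [-0.024, -0.024, -0.0] [ 0.633 -0.254  0.098]
20 [0.011, -0.011, -0.07] [-0.047, -0.047, -0.0] [ 0.631 -0.251  0.104]
22 [0.018, -0.017, -0.105] [-0.071, -0.071, -0.0] [ 0.628 -0.249  0.11 ]
24 [0.025, -0.025, -0.139] [-0.094, -0.094, -0.0] [ 0.626 -0.246  0.116]
26 [0.033, -0.033, -0.173] [-0.118, -0.118, -0.0] [ 0.623 -0.243  0.122]
28 [0.043, -0.042, -0.206] [-0.141, -0.141, -0.0] [ 0.62  -0.239  0.128]
30 [0.053, -0.052, -0.239] [-0.165, -0.165, -0.0] [ 0.617 -0.236  0.133]
32 [0.064, -0.063, -0.272] [-0.189, -0.188, -0.0] [ 0.614 -0.233  0.138]

34 [0.005, -0.005, -0.035] [-0.024, -0.024, -0.0] [ 0.61  -0.229  0.144]
36 [0.011, -0.011, -0.07] [-0.047, -0.047, -0.0] [ 0.607 -0.225  0.149]
38 [0.018, -0.017, -0.105] [-0.071, -0.071, -0.0] [ 0.603 -0.221  0.154]
40 [0.025, -0.025, -0.139] [-0.094, -0.094, -0.0] [ 0.6   -0.217  0.158]
42 [0.033, -0.033, -0.173] [-0.118, -0.118, -0.0] [ 0.596 -0.213  0.163]
44 [0.043, -0.042, -0.206] [-0.141, -0.141, -0.0] [ 0.592 -0.209  0.167]
46 [0.053, -0.052, -0.239] [-0.165, -0.165, -0.0] [ 0.588 -0.204  0.171]
48 [0.064, -0.063, -0.272] [-0.189, -0.188, -0.0] [ 0.584 -0.2    0.175]
```

>>> carry_out(plan=[0,0.005,-0.005,-0.035,-0.024,-0.024,0,0,0.011,-0.011,-0.07,-0.047,-0.047,0,0,0.018,-0.017,-0.105,-0.071,-0.071,0,0,0.025,-0.025,-0.139,-0.094,-0.094,0,0,0.033,-0.033,-0.173,-0.118,-0.118,0,0,0.043,-0.042,-0.206,-0.141,-0.141,0,0,0.053,-0.052,-0.239,-0.165,-0.165,0,0,0.064,-0.063,-0.272,-0.189,-0.188,0,0,0.064,-0.063,-0.272,-0.189,-0.188,0,0,0.064,-0.063,-0.272,-0.189,-0.188,0])

```text
clock: 12.9
tool_pos: [0.6342, -0.2556, 0.0897]
ee_rot: [2.072, 1.976, -0.008]
force: [0.1, -0.2, -2.6]
opening: 0.0085
gripper_force: 58.6
```

```bash
python3 - <<'E'
from h import *
s=env.get_state(); print(s["clock"],s["tool_pos"],s["force"],s["wrist_torque"],s["joint_positions"],s["gripper_force"])
a,_=snap("side"); w,_=snap("wrist")
cv2.imwrite("pics/t1.png",np.vstack([cv2.resize(a[180:320,240:464],(480,300)),cv2.resize(w,(480,300))]))
E
```

```text
12.9 [ 0.6342188  -0.25559697  0.08972547] [ 0.11628852 -0.18281822 -2.58238388] [0.38393299 0.16663272 0.01791633] [-0.31802363  0.370599   -0.34737248  0.6082978  -0.13478767  1.28367832] 58.60595494508743
```

View pics/t1.png

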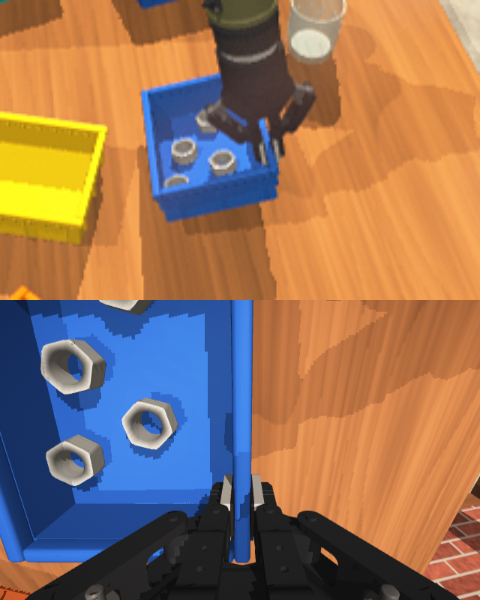

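The tote is tilting with the gripper, with all four nuts inside and not yet sliding. The gripper carries about 2.6 N and the low corner rests on the bench. Continuing.

>>> carry_out(plan=[0,0.005,-0.005,-0.035,-0.024,-0.024,0,0,0.011,-0.011,-0.07,-0.047,-0.047,0,0,0.018,-0.017,-0.105,-0.071,-0.071,0,0,0.025,-0.025,-0.139,-0.094,-0.094,0,0,0.033,-0.033,-0.173,-0.118,-0.118,0,0,0.043,-0.042,-0.206,-0.141,-0.141,0,0,0.053,-0.052,-0.239,-0.165,-0.165,0,0,0.064,-0.063,-0.272,-0.189,-0.188,0,0,0.064,-0.063,-0.272,-0.189,-0.188,0,0,0.064,-0.063,-0.272,-0.189,-0.188,0])

```text
clock: 13.83
tool_pos: [0.6125, -0.2316, 0.1359]
ee_rot: [1.871, 1.785, -0.016]
force: [0.3, 0.7, -3.3]
opening: 0.0089
gripper_force: 59.1
```

>>> carry_out(plan=[0,0.005,-0.005,-0.035,-0.024,-0.024,0,0,0.011,-0.011,-0.07,-0.047,-0.047,0,0,0.018,-0.017,-0.105,-0.071,-0.071,0,0,0.025,-0.025,-0.139,-0.094,-0.094,0,0,0.033,-0.033,-0.173,-0.118,-0.118,0,0,0.039,-0.038,-0.19,-0.129,-0.129,0,0,0.039,-0.038,-0.19,-0.129,-0.129,0,0,0.039,-0.038,-0.19,-0.129,-0.129,0])

```text
clock: 14.5
tool_pos: [0.5933, -0.2101, 0.1625]
ee_rot: [1.733, 1.653, -0.021]
force: [-0.7, 0.5, -3.0]
opening: 0.0087
gripper_force: 59.1
```

```bash
python3 - <<'E'
from h import *
s=env.get_state(); print(s["clock"],s["tool_pos"],s["force"],s["wrist_torque"],s["joint_positions"],s["gripper_force"],s["opening"])
a,_=snap("side"); w,_=snap("wrist")
cv2.imwrite("pics/t2.png",np.vstack([cv2.resize(a[180:320,240:464],(480,300)),cv2.resize(w,(480,300))]))
E
```

```text
14.5 [ 0.59332785 -0.21011679  0.16245761] [-0.70788358  0.51025849 -2.95240131] [ 0.91255081  0.76052046 -0.00932007] [-0.09925924  0.05316854 -0.82173585  0.09258178 -0.47144408  1.36955628] 59.11898352205753 0.008656122210670792
```

View pics/t2.png

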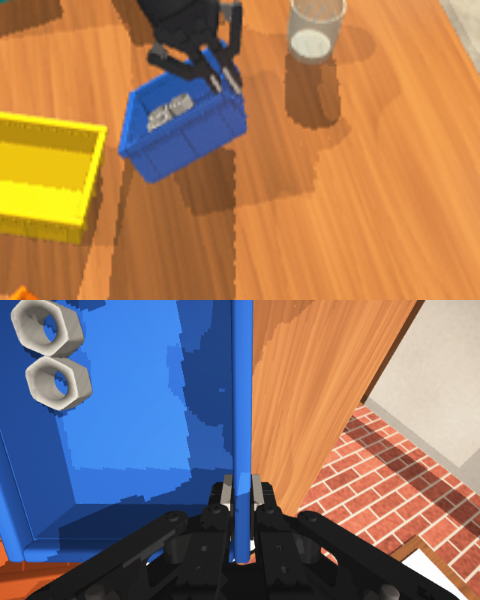

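The wrist view shows the nuts have slid to the near wall. Two are visible at about (60,40) and (58,113) in the full-size image, and the tote is still held firmly. I'll cast rays from both views onto the floor plane in the tote frame to get the nut positions.

```bash
cat > nuts.py <<'E'
from h import *
P0=np.array([.6476,-.2697,.0369]);Q0=R.from_rotvec([2.272,2.167,.002])
s=env.get_state(); D=R.from_rotvec(s["ee_rot"])*Q0.inv(); 
C=np.array([.5793,-.2047,0]);B=np.array([[.9988,-.0468,0],[.0468,.9989,0],[0,0,1]])  # rows tote axes
P=np.array(s["tool_pos"]); n=D.apply([0,0,1]); print("tilt",np.degrees(np.arccos(n[2])))
def tote(c,uv,h):
    K,T=c; d=np.linalg.inv(K)@[uv[0],uv[1],1]; d=T[:3,:3]@[d[0],-d[1],-d[2]]; o=T[:3,3]
    l=lambda x:B@(D.inv().apply(x-P)+P0-C)
    a,b=l(o),l(o+d); return (a+(b-a)*(h-a[2])/(b-a)[2])*1000
for nme in("wrist","side","top"):
    im,c=snap(nme); hsv=cv2.cvtColor(im,cv2.COLOR_BGR2HSV)
    g=cv2.inRange(hsv,(0,0,70),(180,80,255))
    for k in cv2.findContours(g,cv2.RETR_EXTERNAL,cv2.CHAIN_APPROX_NONE)[0]:
        if cv2.contourArea(k)<(200 if nme=="wrist" else 12): continue
        m=cv2.moments(k); t=tote(c,(m["m10"]/m["m00"],m["m01"]/m["m00"]),24)
        if abs(t[0])<70 and abs(t[1])<95: print(nme,cv2.boundingRect(k),cv2.contourArea(k),t.round(0), "ends",tote(c,k[:,0][k[:,0,1].argmin()],24).round(0),tote(c,k[:,0][k[:,0,1].argmax()],24).round(0))
E
python3 nuts.py
```

```text
tilt 42.716338676544886
```

```bash
sed -i 's/,24)/,.024)/g' nuts.py; python3 nuts.py
```

```text
tilt 42.76748204518704
wrist (293, 233, 17, 49) 466.5 [ 61. -73.  24.] ends [ 60. -60.  24.] [ 62. -89.  24.]
wrist (15, 0, 108, 148) 10432.0 [-42.  21.  24.] ends [-53.  49.  24.] [-47. -14.  24.]
side (309, 224, 22, 18) 143.0 [-27.  46.  24.] ends [-11.  83.  24.] [-58.  14.  24.]
side (338, 214, 6, 9) 17.0 [43. 56. 24.] ends [40. 97. 24.] [45. 23. 24.]
side (344, 211, 9, 14) 33.5 [67. 28. 24.] ends [57. 99. 24.] [ 70. -28.  24.]
top (362, 192, 18, 16) 28.0 [-11.  15.  24.] ends [-0. 44. 24.] [-41.  -7.  24.]
top (344, 189, 15, 18) 53.0 [-9. 75. 24.] ends [ 5. 75. 24.] [-56. 107.  24.]
top (392, 171, 5, 9) 13.0 [ 65. -57.  24.] ends [ 78. -60.  24.] [ 53. -51.  24.]
top (373, 167, 12, 15) 65.5 [ 66. -10.  24.] ends [83. -2. 24.] [41. -3. 24.]
```

```bash
cat > go.py <<'E'
import sys
from h import *
P0=np.array([.6476,-.2697,.0369]);Q0=R.from_rotvec([2.272,2.167,.002])
C=np.array([.5793,-.2047,0]);u=np.array([.9988,-.0468,0]);v=np.array([.0468,.9989,0]);piv=C-.064*u+.089*v
def f(th,phi):
    th,phi=np.radians([th,phi]); d=-np.cos(phi)*u+np.sin(phi)*v; r=R.from_rotvec(np.cross([0,0,1],d)*th)
    return piv+r.apply(P0-piv), r*Q0
t0,p0,t1,p1,n=map(float,sys.argv[1:]); p,q=f(t0,p0)
for i in np.arange(1,n+1)/n:
    P,Q=f(t0+(t1-t0)*i,p0+(p1-p0)*i)
    print((q.inv().apply(P-p)/.2).round(3).tolist(),((q.inv()*Q).as_rotvec()/np.radians(60)).round(3).tolist(),P.round(3))
E
python3 go.py 43 45 48 70 7
```

```text
[0.019, 0.017, -0.013] [0.022, -0.037, -0.016] [ 0.597 -0.206  0.167]
[0.039, 0.035, -0.022] [0.046, -0.072, -0.033] [ 0.599 -0.201  0.168]
[0.059, 0.053, -0.027] [0.073, -0.107, -0.05] [ 0.603 -0.197  0.168]
[0.08, 0.072, -0.028] [0.102, -0.139, -0.068] [ 0.607 -0.193  0.168]
[0.1, 0.091, -0.024] [0.134, -0.171, -0.085] [ 0.611 -0.19   0.168]
[0.12, 0.11, -0.016] [0.169, -0.2, -0.103] [ 0.616 -0.187  0.166]
[0.14, 0.128, -0.004] [0.206, -0.228, -0.121] [ 0.621 -0.184  0.164]
```

>>> carry_out(plan=[0,0.019,0.017,-0.013,0.022,-0.037,-0.016,0,0.039,0.035,-0.022,0.046,-0.072,-0.033,0,0.059,0.053,-0.027,0.073,-0.107,-0.05,0,0.08,0.072,-0.028,0.102,-0.139,-0.068,0,0.1,0.091,-0.024,0.134,-0.171,-0.085,0,0.12,0.11,-0.016,0.169,-0.2,-0.103,0,0.14,0.128,-0.004,0.206,-0.228,-0.121,0,0.14,0.128,-0.004,0.206,-0.228,-0.121,0,0.14,0.128,-0.004,0.206,-0.228,-0.121,0,0.14,0.128,-0.004,0.206,-0.228,-0.121])

```text
clock: 15.73
tool_pos: [0.6204, -0.1834, 0.1626]
ee_rot: [1.703, 1.622, -0.46]
force: [0.1, 0.1, -2.7]
opening: 0.0091
gripper_force: 59.3
```

```bash
python3 nuts.py; python3 - <<'E'
from h import *
s=env.get_state(); print(s["clock"],s["tool_pos"],s["force"],s["wrist_torque"],s["joint_positions"],s["opening"])
a,_=snap("side","s3.png"); w,_=snap("wrist","w3.png"); t,_=snap("top","tt3.png")
E
```

```text
tilt 47.80624703055772
wrist (294, 233, 16, 48) 453.0 [ 60. -72.  24.] ends [ 60. -60.  24.] [ 62. -88.  24.]
wrist (16, 0, 108, 145) 10348.0 [-42.  22.  24.] ends [-54.  49.  24.] [-46. -12.  24.]
top (347, 187, 31, 24) 363.0 [-40.  38.  24.] ends [ 3. 18. 24.] [-64.  12.  24.]
top (377, 169, 9, 5) 16.5 [ 53. -43.  24.] ends [ 58. -43.  24.] [ 47. -46.  24.]
top (341, 166, 9, 22) 33.5 [37. 84. 24.] ends [ 60. 104.  24.] [-2. 86. 24.]
15.8833 [ 0.61932615 -0.18385117  0.16282472] [-0.41671624  0.6319381  -4.25288398] [ 1.29447822  0.08975745 -0.017749  ] [ 0.09200292  0.30945372 -0.49800575  0.53568298 -0.81134411  1.61327304] 0.00879099775213163
```

```bash
python3 - <<'E'
import cv2,numpy as np
t=cv2.imread("pics/tt3.png")[155:230,320:410]; s=cv2.imread("pics/s3.png")[190:260,275:359]
cv2.imwrite("pics/v3.png",np.hstack([cv2.resize(t,(480,400),interpolation=cv2.INTER_CUBIC),cv2.resize(s,(320,400),interpolation=cv2.INTER_CUBIC)]))
E
```

```text
(no output)
```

View pics/v3.png

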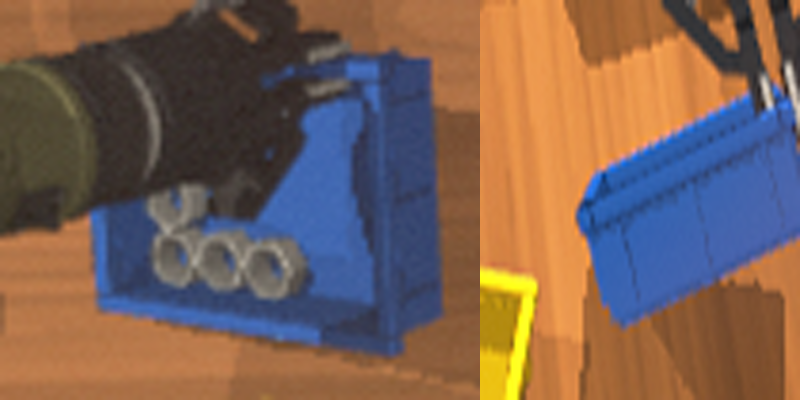

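The top crop shows all four nuts packed against each other in the near-left corner: three along the near wall and one beside the corner nut. The tote is held clear of the yellow tote. I'll return to a balanced corner tilt for the final hold.

```bash
python3 go.py 48 70 46 55 6
```

```text
[-0.013, -0.016, -0.006] [-0.027, 0.016, 0.014] [ 0.617 -0.185  0.166]
[-0.026, -0.032, -0.009] [-0.053, 0.034, 0.027] [ 0.614 -0.187  0.167]
[-0.038, -0.048, -0.011] [-0.078, 0.052, 0.041] [ 0.61  -0.189  0.169]
[-0.05, -0.064, -0.01] [-0.102, 0.072, 0.054] [ 0.607 -0.191  0.169]
[-0.063, -0.079, -0.007] [-0.125, 0.092, 0.066] [ 0.604 -0.193  0.17 ]
[-0.074, -0.094, -0.003] [-0.147, 0.114, 0.079] [ 0.601 -0.195  0.17 ]
```

>>> carry_out(plan=[0,-0.013,-0.016,-0.006,-0.027,0.016,0.014,0,-0.026,-0.032,-0.009,-0.053,0.034,0.027,0,-0.038,-0.048,-0.011,-0.078,0.052,0.041,0,-0.05,-0.064,-0.01,-0.102,0.072,0.054,0,-0.063,-0.079,-0.007,-0.125,0.092,0.066,0,-0.074,-0.094,-0.003,-0.147,0.114,0.079,0,-0.074,-0.094,-0.003,-0.147,0.114,0.079,0,-0.074,-0.094,-0.003,-0.147,0.114,0.079,0,-0.074,-0.094,-0.003,-0.147,0.114,0.079])

```text
clock: 16.78
tool_pos: [0.5994, -0.1947, 0.1685]
ee_rot: [1.7, 1.621, -0.196]
force: [-0.1, 0.1, -3.9]
opening: 0.009
gripper_force: 59.1
```

>>> carry_out(plan=[0,0,0,0,0,0,0,0,0,0,0,0,0,0,0,0,0,0,0,0,0,0,0,0,0,0,0,0,0,0,0,0,0,0,0,0,0,0,0,0,0,0,0,0,0,0,0,0,0,0,0,0,0,0,0,0])

```text
clock: 17.45
tool_pos: [0.5997, -0.1945, 0.1685]
ee_rot: [1.7, 1.62, -0.194]
force: [0.6, 0.1, -3.9]
opening: 0.0086
gripper_force: 59.1
```

```bash
python3 nuts.py; python3 - <<'E'
from h import *
s=env.get_state(); print(s["clock"],s["tool_pos"],s["force"],s["wrist_torque"],abs(s["dq"]).max(),s["opening"],s["gripper_force"])
im,c=snap("top"); hsv=cv2.cvtColor(im,cv2.COLOR_BGR2HSV)
m=cv2.inRange(hsv,(105,120,40),(128,255,255))
print([cv2.boundingRect(k) for k in cv2.findContours(m,0,2)[0] if cv2.contourArea(k)>300])
old=cv2.imread("pics/top1.png")
for n,(x,y,w,h) in dict(spindle=(110,185,45,50),tumbler=(298,103,34,36),bottle=(476,194,34,26),coll=(200,155,80,68)).items():
    print(n,cv2.absdiff(im,old)[y:y+h,x:x+w].mean().round(1))
E
```

```text
tilt 45.817850015679284
wrist (294, 233, 16, 48) 461.0 [ 60. -72.  24.] ends [ 60. -60.  24.] [ 62. -88.  24.]
wrist (16, 0, 108, 146) 10343.0 [-42.  22.  24.] ends [-53.  49.  24.] [-46. -13.  24.]
top (361, 200, 19, 14) 79.5 [-52.  10.  24.] ends [-22.  -2.  24.] [-64.   5.  24.]
top (348, 184, 16, 20) 34.0 [-0. 49. 24.] ends [17. 75. 24.] [-37.  36.  24.]
top (384, 170, 7, 8) 17.5 [ 65. -50.  24.] ends [ 74. -54.  24.] [ 52. -40.  24.]
17.6 [ 0.59973218 -0.1945426   0.16852908] [ 0.53052951 -0.4545071  -4.0479621 ] [0.92274752 0.55499262 0.00148406] 0.0017907804493683059 0.00855530693357117 59.11743834614754
[(353, 175, 53, 51), (335, 166, 29, 22), (202, 157, 77, 64)]
spindle 12.6
tumbler 6.4
bottle 5.8
coll 10.5
```

Everything is steady, but the third nut in the column sits about 88 mm from the corner, so the cluster is loose. There's time to compact it: I'll swing the tilt past the short side so that nut drops in beside the others, then return.

```bash
sed -i 's/    return piv+r.apply(P0-piv), r\*Q0/    return piv+r.apply(P0-piv)+[0,0,max(0,-.128*np.sin(th)*np.cos(phi)+(.002 if phi>1.571 else 0))], r*Q0/' go.py
python3 go.py 46 55 48 90 10; echo; python3 go.py 48 90 48 107 6
```

```text
[0.018, 0.02, 0.004] [0.033, -0.026, -0.018] [ 0.605 -0.193  0.169]
[0.035, 0.04, 0.012] [0.068, -0.05, -0.036] [ 0.61  -0.19   0.168]
[0.053, 0.06, 0.023] [0.105, -0.071, -0.054] [ 0.615 -0.189  0.166]
[0.07, 0.079, 0.039] [0.143, -0.091, -0.072] [ 0.62  -0.188  0.163]
[0.086, 0.097, 0.058] [0.182, -0.108, -0.09] [ 0.626 -0.187  0.16 ]
[0.102, 0.113, 0.081] [0.223, -0.123, -0.108] [ 0.631 -0.187  0.156]
[0.117, 0.128, 0.107] [0.264, -0.136, -0.125] [ 0.636 -0.187  0.152]
[0.131, 0.141, 0.137] [0.307, -0.146, -0.143] [ 0.641 -0.189  0.148]
[0.144, 0.152, 0.17] [0.35, -0.153, -0.16] [ 0.646 -0.19   0.142]
[0.156, 0.161, 0.205] [0.395, -0.158, -0.176] [ 0.651 -0.192  0.137]

[-0.014, 0.019, 0.003] [0.035, 0.001, -0.016] [ 0.655 -0.195  0.138]
[-0.02, 0.036, 0.016] [0.07, 0.004, -0.031] [ 0.658 -0.198  0.138]
[-0.026, 0.052, 0.03] [0.105, 0.008, -0.047] [ 0.661 -0.201  0.137]
[-0.032, 0.066, 0.045] [0.14, 0.014, -0.062] [ 0.664 -0.204  0.135]
[-0.038, 0.079, 0.063] [0.174, 0.022, -0.077] [ 0.666 -0.208  0.134]
[-0.043, 0.091, 0.082] [0.208, 0.031, -0.093] [ 0.668 -0.211  0.132]
```

>>> carry_out(plan=[0,0.018,0.02,0.004,0.033,-0.026,-0.018,0,0.035,0.04,0.012,0.068,-0.05,-0.036,0,0.053,0.06,0.023,0.105,-0.071,-0.054,0,0.07,0.079,0.039,0.143,-0.091,-0.072,0,0.086,0.097,0.058,0.182,-0.108,-0.09,0,0.102,0.113,0.081,0.223,-0.123,-0.108,0,0.117,0.128,0.107,0.264,-0.136,-0.125,0,0.131,0.141,0.137,0.307,-0.146,-0.143,0,0.144,0.152,0.17,0.35,-0.153,-0.16,0,0.156,0.161,0.205,0.395,-0.158,-0.176])

```text
clock: 18.48
tool_pos: [0.6513, -0.1913, 0.1349]
ee_rot: [1.774, 1.691, -0.787]
force: [-0.3, -0.1, -2.3]
opening: 0.009
gripper_force: 59.3
```

>>> carry_out(plan=[0,0,0,0,0,0,0,0,0,0,0,0,0,0,0,0,0,0,0,0,0])

```text
clock: 18.73
tool_pos: [0.651, -0.1916, 0.1354]
ee_rot: [1.773, 1.69, -0.784]
force: [2.6, -1.7, 0.2]
opening: 0.0084
gripper_force: 59.5
```

```bash
python3 nuts.py; python3 - <<'E'
from h import *
s=env.get_state(); print(s["clock"],s["tool_pos"],s["force"],s["wrist_torque"],s["joint_positions"],s["opening"])
E
```

```text
tilt 47.83648691265838
wrist (294, 233, 16, 48) 453.0 [ 60. -72.  24.] ends [ 60. -60.  24.] [ 62. -88.  24.]
wrist (17, 0, 110, 144) 10343.5 [-41.  22.  24.] ends [-54.  49.  24.] [-44. -12.  24.]
top (347, 184, 30, 21) 348.5 [-40.  42.  24.] ends [-1. 80. 24.] [-61.  83.  24.]
top (357, 166, 10, 10) 22.0 [37. 38. 24.] ends [50. 37. 24.] [24. 40. 24.]
top (378, 156, 10, 5) 20.0 [ 67. -42.  24.] ends [ 74. -27.  24.] [ 61. -53.  24.]
18.8833 [ 0.65039357 -0.19146012  0.13587478] [ 1.9315529  -0.96943497 -2.56751174] [ 0.80283188 -0.58745124  0.28926425] [ 0.08083355  0.60027926 -0.09533245  1.01221808 -0.82629014  1.76021741] 0.008727665756772153
```

>>> carry_out(plan=[0,-0.014,0.019,0.003,0.035,0.001,-0.016,0,-0.02,0.036,0.016,0.07,0.004,-0.031,0,-0.026,0.052,0.03,0.105,0.008,-0.047,0,-0.032,0.066,0.045,0.14,0.014,-0.062,0,-0.038,0.079,0.063,0.174,0.022,-0.077,0,-0.043,0.091,0.082,0.208,0.031,-0.093,0,-0.043,0.091,0.082,0.208,0.031,-0.093,0,-0.043,0.091,0.082,0.208,0.031,-0.093])

```text
clock: 19.55
tool_pos: [0.6674, -0.2104, 0.1294]
ee_rot: [1.868, 1.781, -1.023]
force: [-0.0, -0.0, -4.7]
opening: 0.0085
gripper_force: 59.2
```

```bash
python3 nuts.py; python3 - <<'E'
from h import *
s=env.get_state(); print(s["clock"],s["tool_pos"],s["force"],s["wrist_torque"],s["joint_positions"],s["opening"])
E
python3 go.py 48 107 48 120 5
```

```text
tilt 47.84641860739526
wrist (294, 233, 16, 48) 450.0 [ 60. -72.  24.] ends [ 59. -60.  24.] [ 62. -88.  24.]
wrist (59, 0, 165, 76) 7328.0 [-2. 36. 24.] ends [-41.  49.  24.] [ 5. 19. 24.]
top (349, 180, 20, 20) 234.5 [-26.  58.  24.] ends [ 7. 80. 24.] [-51.  84.  24.]
top (352, 160, 12, 13) 94.5 [49. 66. 24.] ends [69. 72. 24.] [29. 63. 24.]
19.7 [ 0.66725313 -0.2097509   0.13033716] [-1.11800775 -0.3192473  -5.25351334] [ 1.1220547  -0.97203237  0.03760666] [ 0.02820748  0.82365524  0.28249441  1.41056729 -0.76218026  1.79984857] 0.008702272000874204
[-0.006, 0.012, 0.016] [0.031, 0.01, -0.014] [ 0.67  -0.215  0.13 ]
[-0.012, 0.023, 0.034] [0.061, 0.022, -0.029] [ 0.671 -0.218  0.128]
[-0.016, 0.033, 0.053] [0.09, 0.035, -0.043] [ 0.672 -0.222  0.126]
[-0.021, 0.042, 0.073] [0.119, 0.049, -0.057] [ 0.673 -0.225  0.124]
[-0.024, 0.049, 0.094] [0.148, 0.064, -0.071] [ 0.674 -0.229  0.121]
```

```bash
python3 go.py 48 107 48 90 6; echo; python3 go.py 48 90 46 55 10
```

```text
[0.007, -0.015, -0.016] [-0.034, -0.009, 0.016] [ 0.666 -0.208  0.134]
[0.015, -0.03, -0.03] [-0.068, -0.017, 0.031] [ 0.664 -0.204  0.135]
[0.023, -0.047, -0.042] [-0.103, -0.023, 0.047] [ 0.661 -0.201  0.137]
[0.031, -0.065, -0.052] [-0.138, -0.028, 0.062] [ 0.658 -0.198  0.138]
[0.039, -0.084, -0.06] [-0.173, -0.03, 0.077] [ 0.655 -0.195  0.138]
[0.055, -0.101, -0.059] [-0.208, -0.031, 0.093] [ 0.651 -0.192  0.137]

[-0.014, -0.024, -0.026] [-0.043, 0.005, 0.019] [ 0.646 -0.19   0.142]
[-0.029, -0.049, -0.049] [-0.086, 0.012, 0.038] [ 0.641 -0.189  0.148]
[-0.043, -0.075, -0.068] [-0.128, 0.022, 0.057] [ 0.636 -0.187  0.152]
[-0.058, -0.102, -0.083] [-0.169, 0.034, 0.075] [ 0.631 -0.187  0.156]
[-0.072, -0.128, -0.095] [-0.21, 0.049, 0.094] [ 0.626 -0.187  0.16 ]
[-0.087, -0.155, -0.102] [-0.249, 0.066, 0.111] [ 0.62  -0.188  0.163]
[-0.101, -0.181, -0.105] [-0.287, 0.086, 0.128] [ 0.615 -0.189  0.166]
[-0.115, -0.206, -0.105] [-0.325, 0.108, 0.145] [ 0.61  -0.19   0.168]
[-0.129, -0.229, -0.101] [-0.36, 0.132, 0.161] [ 0.605 -0.193  0.169]
[-0.142, -0.252, -0.093] [-0.395, 0.158, 0.176] [ 0.601 -0.195  0.17 ]
```

>>> carry_out(plan=[0,0.007,-0.015,-0.016,-0.034,-0.009,0.016,0,0.015,-0.03,-0.03,-0.068,-0.017,0.031,0,0.023,-0.047,-0.042,-0.103,-0.023,0.047,0,0.031,-0.065,-0.052,-0.138,-0.028,0.062,0,0.039,-0.084,-0.06,-0.173,-0.03,0.077,0,0.055,-0.101,-0.059,-0.208,-0.031,0.093,0,0.055,-0.101,-0.059,-0.208,-0.031,0.093])

```text
clock: 20.28
tool_pos: [0.6482, -0.1906, 0.1357]
ee_rot: [1.772, 1.693, -0.785]
force: [-0.1, -0.1, -4.3]
opening: 0.009
gripper_force: 60.0
```

>>> carry_out(plan=[0,-0.014,-0.024,-0.026,-0.043,0.005,0.019,0,-0.029,-0.049,-0.049,-0.086,0.012,0.038,0,-0.043,-0.075,-0.068,-0.128,0.022,0.057,0,-0.058,-0.102,-0.083,-0.169,0.034,0.075,0,-0.072,-0.128,-0.095,-0.21,0.049,0.094,0,-0.087,-0.155,-0.102,-0.249,0.066,0.111,0,-0.101,-0.181,-0.105,-0.287,0.086,0.128,0,-0.115,-0.206,-0.105,-0.325,0.108,0.145,0,-0.129,-0.229,-0.101,-0.36,0.132,0.161,0,-0.142,-0.252,-0.093,-0.395,0.158,0.176])

```text
clock: 21.12
tool_pos: [0.5989, -0.1942, 0.1687]
ee_rot: [1.699, 1.622, -0.192]
force: [-0.1, -0.5, -4.8]
opening: 0.009
gripper_force: 59.8
```

>>> carry_out(plan=[0,0,0,0,0,0,0,0,0,0,0,0,0,0,0,0,0,0,0,0,0,0,0,0,0,0,0,0])

```text
clock: 21.45
tool_pos: [0.6005, -0.1942, 0.1684]
ee_rot: [1.7, 1.621, -0.195]
force: [-0.9, -0.3, -3.1]
opening: 0.009
gripper_force: 59.9
```

```bash
python3 nuts.py; python3 - <<'E'
from h import *
s=env.get_state(); print(s["clock"],s["tool_pos"],s["force"],s["wrist_torque"],s["opening"])
E
python3 go.py 46 55 47 40 6
```

```text
tilt 45.79960413799468
wrist (294, 233, 16, 48) 460.0 [ 60. -72.  24.] ends [ 60. -60.  24.] [ 62. -88.  24.]
wrist (53, 0, 92, 60) 3633.5 [-24.  39.  24.] ends [-43.  49.  24.] [-22.  26.  24.]
top (349, 184, 15, 19) 32.5 [ 1. 50. 24.] ends [16. 75. 24.] [-35.  35.  24.]
top (345, 175, 10, 9) 26.0 [34. 74. 24.] ends [45. 64. 24.] [17. 92. 24.]
top (384, 169, 7, 8) 17.0 [ 66. -51.  24.] ends [ 76. -61.  24.] [ 54. -41.  24.]
21.6 [ 0.60060077 -0.19418423  0.16834565] [-0.53626821  0.11745001 -3.77064692] [ 0.87819628  0.60900029 -0.01985904] 0.008877147143080688
[-0.012, -0.015, -0.006] [-0.026, 0.015, 0.013] [ 0.597 -0.197  0.171]
[-0.024, -0.031, -0.01] [-0.051, 0.032, 0.026] [ 0.593 -0.199  0.172]
[-0.036, -0.046, -0.011] [-0.076, 0.05, 0.039] [ 0.59  -0.201  0.172]
[-0.049, -0.062, -0.011] [-0.099, 0.069, 0.052] [ 0.587 -0.203  0.172]
[-0.061, -0.077, -0.009] [-0.122, 0.089, 0.065] [ 0.584 -0.205  0.172]
[-0.073, -0.092, -0.005] [-0.145, 0.11, 0.077] [ 0.581 -0.208  0.172]
```

>>> carry_out(plan=[0,-0.012,-0.015,-0.006,-0.026,0.015,0.013,0,-0.024,-0.031,-0.01,-0.051,0.032,0.026,0,-0.036,-0.046,-0.011,-0.076,0.05,0.039,0,-0.049,-0.062,-0.011,-0.099,0.069,0.052,0,-0.061,-0.077,-0.009,-0.122,0.089,0.065,0,-0.073,-0.092,-0.005,-0.145,0.11,0.077,0,-0.073,-0.092,-0.005,-0.145,0.11,0.077,0,-0.073,-0.092,-0.005,-0.145,0.11,0.077,0,-0.073,-0.092,-0.005,-0.145,0.11,0.077])

```text
clock: 22.35
tool_pos: [0.5803, -0.2072, 0.17]
ee_rot: [1.682, 1.603, 0.065]
force: [-0.3, 0.0, -4.0]
opening: 0.0086
gripper_force: 60.3
```

```bash
cat >> nuts.py <<'E'
# rectified tote-floor view (nut-top plane), printed as a coarse mask: rows y 92..-20, cols x -66..66, 4 mm
for nme in("side","wrist","top"):
    im,c=snap(nme); hsv=cv2.cvtColor(im,cv2.COLOR_BGR2HSV); K,T=c; print(nme)
    for y in range(92,-21,-5):
        r=""
        for x in range(-66,67,4):
            w=D.apply(B.T@(np.array([x,y,24])/1000)+C-P0)+P; q=w2px(c,w).round().astype(int)
            if not(0<=q[0]<640 and 0<=q[1]<400): r+=" "; continue
            h,sa,va=hsv[q[1],q[0]]; r+="#" if sa<80 and va>70 else "b" if 100<h<130 and sa>100 else "k" if va<60 else "."
        print("%4d"%y,r)
E
python3 nuts.py
```

```text
tilt 46.81433979791858
wrist (293, 233, 17, 49) 468.5 [ 61. -73.  24.] ends [ 60. -60.  24.] [ 62. -89.  24.]
wrist (13, 0, 100, 66) 5110.5 [-41.  38.  24.] ends [-58.  49.  24.] [-33.  23.  24.]
side (308, 218, 26, 22) 135.5 [-16.  52.  24.] ends [17. 83. 24.] [-58.  31.  24.]
side (332, 213, 5, 9) 14.5 [31. 72. 24.] ends [ 23. 115.  24.] [39. 24. 24.]
side (337, 209, 11, 13) 35.5 [59. 37. 24.] ends [ 45. 114.  24.] [ 68. -21.  24.]
top (359, 204, 20, 16) 45.0 [-45.  24.  24.] ends [-36.  52.  24.] [-78.  -2.  24.]
top (346, 180, 17, 30) 245.0 [-0. 71. 24.] ends [41. 82. 24.] [-60.  84.  24.]
top (390, 177, 7, 15) 25.0 [ 52. -55.  24.] ends [ 72. -59.  24.] [ 26. -48.  24.]
top (373, 176, 11, 15) 64.5 [48. -8. 24.] ends [67. -6. 24.] [20.  3. 24.]
side
  92 bbbbbbbbbbbbb.bbbbbbbb###kbb##kkbb
  87 bbb##bb.bbbbb.b#bbbbbb###kbb##kkbb
  82 bbbb###.bbbb#####bbb######kb##kkbb
  77 bbb#####bbb######bb#######kb###kkb
  72 bbb#######b#######b####k##kbb##kk.
  67 bb#####################k##kbb##kk.
  62 bb#####################k##kbb###k.
  57 bb######################k##bbb##k.
  52 bb#########
[... 1733 characters left out ...]
#b#######b###.bbbbbb
  62 ...#....k###################bbbbbb
  57 ......#..k##################bbbbbb
  52 k.....##.kkkb.#####bbb#####bbbbbbb
  47 ......###kkkkk#bbbbbbbbbbbbbbbbbbb
  42 ......###k.k.kk#bbbbbbbbbbbbbbbbbb
  37 .......#.kk...kk.bbbbbbbbbbbbbbbbb
  32 ......###kk.kk.kk.bbbbbbbbbbbbbbbb
  27 .....####.....kk.kbbbbbbbbbbbbbbbb
  22 k....###.....kkk.k#bbbbbbbbbbbbbbb
  17 k...###..k...kkk....bbbbbbb.bbbbbb
  12 kk.####..kkkkkk.kkk...bbbbbbbbbbbb
   7 .###.....k.k...k.kkkk.k..bbbbbbbbb
   2 ####.k.kkkkkkkkk.kk.kk#####bbb###.
  -3 #kkk.kkkkkkkkkkkk.k...###########.
  -8 kkkkkkkkkkkkkkkkkkkkk....#########
 -13 kkkkkkkkkkkkk.kkkkkkkkkk.k##..####
 -18 kkkkkkkkkkkkkkkkkkkkkkkkkkk..#..#.
```

The rectified mask shows three nuts along the short wall (x ≈ -48, -13, 22 mm) and one at (-40, 38), so the L shape is now mirrored. I'll do a gentler swing past the long side in small steps to tuck in the third nut.

```bash
sed -i 's/    return piv+.*/    lift=.128*np.sin(th)*-np.cos(phi)+.002 if phi>1.571 else .178*np.sin(th)*-np.sin(phi)+.002 if phi<-.001 else 0\n    return piv+r.apply(P0-piv)+[0,0,lift], r*Q0/' go.py
python3 go.py 47 40 48 0 10; echo; python3 go.py 48 0 48 -10 5
```

```text
[-0.022, -0.023, 0.008] [-0.031, 0.037, 0.021] [ 0.577 -0.213  0.17 ]
[-0.043, -0.045, 0.021] [-0.06, 0.077, 0.043] [ 0.574 -0.219  0.168]
[-0.063, -0.067, 0.04] [-0.086, 0.119, 0.064] [ 0.572 -0.225  0.165]
[-0.082, -0.088, 0.063] [-0.109, 0.162, 0.085] [ 0.57  -0.231  0.161]
[-0.099, -0.108, 0.091] [-0.129, 0.207, 0.106] [ 0.569 -0.237  0.157]
[-0.114, -0.127, 0.123] [-0.146, 0.254, 0.126] [ 0.569 -0.243  0.152]
[-0.127, -0.144, 0.159] [-0.16, 0.302, 0.146] [ 0.569 -0.249  0.146]
[-0.136, -0.16, 0.199] [-0.17, 0.351, 0.166] [ 0.571 -0.255  0.14 ]
[-0.143, -0.175, 0.242] [-0.178, 0.402, 0.185] [ 0.573 -0.261  0.133]
[-0.146, -0.188, 0.288] [-0.181, 0.453, 0.203] [ 0.576 -0.266  0.125]

[-0.012, 0.016, -0.002] [0.0, 0.025, 0.011] [ 0.577 -0.269  0.128]
[-0.024, 0.024, 0.003] [0.002, 0.049, 0.022] [ 0.579 -0.271  0.128]
[-0.035, 0.033, 0.01] [0.004, 0.074, 0.033] [ 0.581 -0.274  0.129]
[-0.045, 0.041, 0.017] [0.007, 0.099, 0.044] [ 0.583 -0.276  0.129]
[-0.055, 0.049, 0.025] [0.011, 0.123, 0.055] [ 0.585 -0.278  0.129]
```

>>> carry_out(plan=[0,-0.022,-0.023,0.008,-0.031,0.037,0.021,0,-0.043,-0.045,0.021,-0.06,0.077,0.043,0,-0.063,-0.067,0.04,-0.086,0.119,0.064,0,-0.082,-0.088,0.063,-0.109,0.162,0.085,0,-0.099,-0.108,0.091,-0.129,0.207,0.106,0,-0.114,-0.127,0.123,-0.146,0.254,0.126,0,-0.127,-0.144,0.159,-0.16,0.302,0.146,0,-0.136,-0.16,0.199,-0.17,0.351,0.166,0,-0.143,-0.175,0.242,-0.178,0.402,0.185,0,-0.146,-0.188,0.288,-0.181,0.453,0.203])

```text
clock: 23.48
tool_pos: [0.5746, -0.2659, 0.1237]
ee_rot: [1.762, 1.675, 0.753]
force: [4.2, 7.6, 13.9]
opening: 0.0087
gripper_force: 62.5
```

>>> carry_out(plan=[0,0,0,0,0,0,0,0,0,0,0,0,0,0,0,0,0,0,0,0,0])

```text
clock: 23.73
tool_pos: [0.5756, -0.2669, 0.1249]
ee_rot: [1.759, 1.675, 0.746]
force: [0.9, -3.2, 0.8]
opening: 0.0085
gripper_force: 60.6
```

```bash
sed -i 's/^for nme in("side","wrist","top"):/for nme in("side","wrist"):/; s/range(92,-21,-5)/range(92,-6,-7) if nme=="side" else range(48,-6,-7)/' nuts.py; python3 nuts.py; python3 - <<'E'
from h import *
s=env.get_state(); print(s["clock"],s["tool_pos"],s["force"],s["wrist_torque"],s["joint_positions"],s["opening"])
E
```

```text
tilt 47.98954845246592
wrist (293, 233, 17, 49) 479.5 [ 61. -72.  24.] ends [ 60. -59.  24.] [ 62. -89.  24.]
wrist (14, 0, 97, 81) 5781.0 [-43.  34.  24.] ends [-51.  50.  24.] [-37.  17.  24.]
side (301, 248, 19, 6) 38.5 [-56.  31.  24.] ends [-95.  63.  24.] [-69.  29.  24.]
side (335, 242, 14, 12) 49.5 [ 57. -35.  24.] ends [ 61. -17.  24.] [ 60. -52.  24.]
side (329, 234, 6, 11) 14.5 [24. 14. 24.] ends [22. 37. 24.] [26. -1. 24.]
side (322, 221, 18, 14) 102.0 [31. 59. 24.] ends [23. 84. 24.] [39. 25. 24.]
top (355, 189, 23, 23) 318.5 [-23.  61.  24.] ends [28. 84. 24.] [-64.  74.  24.]
top (414, 188, 13, 17) 66.0 [  7. -92.  24.] ends [ 37. -85.  24.] [-28. -91.  24.]
top (408, 180, 11, 10) 13.5 [ 51. -59.  24.] ends [ 68. -55.  24.] [ 33. -63.  24.]
side
  92 kkkkkkkkkkkk...k#bbbbbbbbbbbbbbbbb
  85 kkkkkkkkkkkkkk..##k##.#bbbbbbbbbbb
  78 kkkkkkkkkkkkkkk.###.#####bbbbbbbbb
  71 kkkkkkkkkkkkkkkkk..#######bbbbbbbb
  64 kkkkkkkkkkkkkkkkkkkk#########.bbbb
  57 kkkkkkkkkkkkkkkkkkkkk#########.bbb
  50 kkkkkkkkkkkkkkkkkkkkk.####.###.bbb
  43 ##kkkkkkkkkkkkkkkkkkk.####.#.##bbb
  36 #..##kkkkkkkkkkkkkkk.k.#b##....#bb
  29 .#####kkkkk..kkkkkkk.k.##b.....bbb
  22 kkk#.####kk...kk......##.#.....#bb
  15 b.kk.kk###k..........###........bb
   8 bbb...k.k##...........##.......#bb
   1 bbbbbb##...........##...........bb
wrist
  48 bbb#####.bbbbbbbbbbbbbbbbbbbbbbbbb
  41 b#####b####bbbbbbbbbbbbbbbbbbbbbbb
  34 b####bb####bbbbbbbbbbbbbbbbbbbbbbb
  27 bb#########bbbbbbbbbbbbbbbbbbbbbbb
  20 bbbb####bbbbbbbbbbbbbbbbbbbbbbbbbb
  13 bbbbbbbbbbbbbbbbbbbbbbbbbbbbbbbbbb
   6 bbbbbbbbbbbbbbbbbbbbbbbbbbbbbbbbbb
  -1 bbbbbbbbbbbbbbbbbbbbbbbbbbbbbbbbbb
23.9833 [ 0.57531033 -0.26537436  0.1246198 ] [ 1.5017784  -4.5351561   2.06006847] [-0.60944869  0.04986101 -0.59202015] [-0.65664588  0.11151891 -0.98753518 -0.26890504  0.44024871  1.1355882 ] 0.008886807816424588
```

```bash
python3 go.py 48 0 42 -12 6
```

```text
[-0.012, 0.019, 0.01] [0.017, 0.024, 0.011] [ 0.579 -0.269  0.127]
[-0.022, 0.029, 0.026] [0.035, 0.048, 0.021] [ 0.583 -0.271  0.126]
[-0.032, 0.039, 0.043] [0.054, 0.07, 0.031] [ 0.587 -0.273  0.125]
[-0.04, 0.048, 0.061] [0.073, 0.091, 0.041] [ 0.591 -0.275  0.124]
[-0.047, 0.056, 0.078] [0.093, 0.111, 0.05] [ 0.594 -0.277  0.123]
[-0.053, 0.063, 0.096] [0.114, 0.13, 0.058] [ 0.598 -0.278  0.122]
```

>>> carry_out(plan=[0,-0.012,0.019,0.01,0.017,0.024,0.011,0,-0.022,0.029,0.026,0.035,0.048,0.021,0,-0.032,0.039,0.043,0.054,0.07,0.031,0,-0.04,0.048,0.061,0.073,0.091,0.041,0,-0.047,0.056,0.078,0.093,0.111,0.05,0,-0.053,0.063,0.096,0.114,0.13,0.058,0,-0.053,0.063,0.096,0.114,0.13,0.058])

```text
clock: 24.57
tool_pos: [0.5966, -0.2765, 0.1188]
ee_rot: [1.891, 1.8, 0.828]
force: [1.1, 0.4, -3.1]
opening: 0.0088
gripper_force: 60.1
```

```bash
sed -i 's/for nme in("side","wrist"):/for nme in("side","wrist","top"):/; s/if nme=="side" else/if nme!="wrist" else/' nuts.py; python3 nuts.py; python3 - <<'E'
from h import *
s=env.get_state(); print(s["clock"],s["tool_pos"],s["force"],s["wrist_torque"],s["joint_positions"],s["opening"])
E
```

```text
tilt 41.7557958592665
wrist (293, 233, 17, 49) 479.5 [ 61. -72.  24.] ends [ 60. -59.  24.] [ 62. -89.  24.]
wrist (111, 0, 45, 12) 265.5 [-7. 48. 24.] ends [-18.  50.  24.] [-6. 45. 24.]
wrist (19, 0, 94, 85) 5852.0 [-41.  33.  24.] ends [-47.  50.  24.] [-46.  16.  24.]
side (348, 253, 11, 5) 21.0 [ 63. -52.  24.] ends [ 52. -41.  24.] [ 63. -58.  24.]
side (307, 222, 15, 26) 52.5 [-37.  52.  24.] ends [-20.  93.  24.] [-75.  38.  24.]
side (328, 220, 27, 23) 181.5 [44. 30. 24.] ends [20. 78. 24.] [ 59. -12.  24.]
top (359, 182, 21, 29) 327.0 [-20.  58.  24.] ends [41. 79. 24.] [-62.  75.  24.]
top (411, 172, 5, 10) 19.5 [ 57. -64.  24.] ends [ 72. -57.  24.] [ 40. -70.  24.]
side
  92 kkkkkkk....#k#.bbbbbbbbbbbbbbbbbb.
  85 kkkkkkk...k##kk.bbbbbbbbbbbbbbbbbb
  78 kkkkkkkkkkk##kk..#b##.#bbbbbbbbbbb
  71 kkkkkkkkkk###kkk...######bbbbbbbbb
  64 kkkkkkkkk###.kk.....######bbbbbbbb
  57 kkkkkkkk####k.k.......####bbbbbbbb
  50 kkkkkkk###.k.kkk.....######bbbbbbb
  43 kk..#####k..kkk........###bbbbbbbb
  36 ######kkk.k.kk..k......###bbbbbbbb
  29 kkkkkkkkkkkk...k......######.bbbbb
  22 kkk
[... 558 characters left out ...]
bbb
  78 b.#########################.bbbbbb
  71 b######.#############.#####.bbbbbb
  64 b#####################.####bbbbbbb
  57 bb#######################.bbbbbbbb
  50 bbb#########.#...b..b..bbbbbbbbbbb
  43 b############bbb.bb...bb..bbbbbbbb
  36 b###########.b..bbbbbb..b.bbbbbbbb
  29 b##########bbbbbbbbbbbbbb.bbbbbbbb
  22 bbb####bbbbbbbbbbbbbbbb.bbbbbbbbbb
  15 bbbbbbbbbbbbbbbbbbbbbbbbbbbbbbbbbb
   8 bbbbbbbbbbbbbbbbbb.bbbbbbbbbbbbbbb
   1 bbbbbbbbbbbbbbbbbbbbbbbbbbbbbbbbbb
24.8667 [ 0.59590947 -0.27602286  0.119142  ] [ 0.94259598  0.21314805 -3.2220974 ] [-0.78397205  0.93954108  0.00995906] [-0.69127916  0.20231563 -0.7491157   0.08646569  0.52988976  1.07656675] 0.008603879918707038
```

```bash
python3 go.py 42 -12 43 -16 3
```

```text
[-0.005, 0.004, 0.0] [-0.002, 0.016, 0.006] [ 0.598 -0.279  0.122]
[-0.01, 0.009, 0.001] [-0.004, 0.032, 0.012] [ 0.599 -0.28   0.122]
[-0.015, 0.014, 0.002] [-0.005, 0.048, 0.018] [ 0.6   -0.281  0.123]
```

>>> carry_out(plan=[0,-0.005,0.004,0,-0.002,0.016,0.006,0,-0.01,0.009,0.001,-0.004,0.032,0.012,0,-0.015,0.014,0.002,-0.005,0.048,0.018])

```text
clock: 25.12
tool_pos: [0.5986, -0.2799, 0.1205]
ee_rot: [1.902, 1.808, 0.896]
force: [-0.8, -0.0, -5.3]
opening: 0.0088
gripper_force: 60.2
```

```bash
sed -i 's/for nme in("side","wrist","top"):$/for nme in("top",) if "pics" else ():/2' nuts.py; python3 nuts.py | tail -15; python3 go.py 43 -16 46 45 10
```

```text
top
  92 ##bbbbbbbbbbbbbbbbbbbbbbbbbbbbbbbb
  85 bbbbbbbbbbbbbbbbbbbbbbbbbbbbbbbbbb
  78 b...bb#..bb.bbbb..bb.bbbb.bbbbbbbb
  71 b.#################....bbbbbbbbbbb
  64 b.##################..bbbbbbbbbbbb
  57 b.#######################bbbbbbbbb
  50 bbb########################bbbbbbb
  43 bb.########################bbbbbbb
  36 b#########################.bbbbbbb
  29 b############..#########...bbbbbbb
  22 b#########bbbbbb#.###bbbbbbbbbbbbb
  15 bbbb###bbbbbbbbb.bbbbbb.bbbbbbbbbb
   8 bbbbbbbbbbbbbbbb.bbbbb.b..bbbbbbbb
   1 bbbbbbbbbbbbbbbbbbbbbbbbbbbbbbbbbb
[0.023, -0.024, -0.021] [-0.02, -0.067, -0.028] [ 0.594 -0.277  0.123]
[0.051, -0.05, -0.034] [-0.034, -0.135, -0.055] [ 0.588 -0.271  0.123]
[0.087, -0.068, -0.05] [-0.04, -0.206, -0.083] [ 0.583 -0.264  0.124]
[0.135, -0.051, -0.095] [-0.038, -0.277, -0.11] [ 0.579 -0.256  0.135]
[0.186, -0.033, -0.131] [-0.029, -0.349, -0.136] [ 0.577 -0.248  0.145]
[0.238, -0.014, -0.157] [-0.012, -0.42, -0.161] [ 0.576 -0.239  0.153]
[0.289, 0.006, -0.172] [0.012, -0.49, -0.185] [ 0.577 -0.23   0.16 ]
[0.338, 0.027, -0.177] [0.045, -0.558, -0.208] [ 0.579 -0.221  0.165]
[0.383, 0.05, -0.172] [0.084, -0.623, -0.228] [ 0.583 -0.212  0.169]
[0.423, 0.074, -0.156] [0.131, -0.685, -0.247] [ 0.588 -0.204  0.171]
```

The third nut has dropped out of the row to about (20, 40). Returning to the corner tilt now.

>>> carry_out(plan=[0,0.023,-0.024,-0.021,-0.02,-0.067,-0.028,0,0.051,-0.05,-0.034,-0.034,-0.135,-0.055,0,0.087,-0.068,-0.05,-0.04,-0.206,-0.083,0,0.135,-0.051,-0.095,-0.038,-0.277,-0.11,0,0.186,-0.033,-0.131,-0.029,-0.349,-0.136,0,0.238,-0.014,-0.157,-0.012,-0.42,-0.161,0,0.289,0.006,-0.172,0.012,-0.49,-0.185,0,0.338,0.027,-0.177,0.045,-0.558,-0.208,0,0.383,0.05,-0.172,0.084,-0.623,-0.228,0,0.423,0.074,-0.156,0.131,-0.685,-0.247])

```text
clock: 26.25
tool_pos: [0.5868, -0.2019, 0.1702]
ee_rot: [1.693, 1.616, -0.022]
force: [1.0, -1.5, -6.7]
opening: 0.0088
gripper_force: 60.5
```

>>> carry_out(plan=[0,0,0,0,0,0,0,0,0,0,0,0,0,0,0,0,0,0,0,0,0,0,0,0,0,0,0,0,0,0,0,0,0,0,0,0,0,0,0,0,0,0])

```text
clock: 26.75
tool_pos: [0.5863, -0.2048, 0.1692]
ee_rot: [1.696, 1.614, -0.021]
force: [0.4, -0.0, -3.4]
opening: 0.0086
gripper_force: 60.8
```

```bash
sed -i 's/for nme in("top",) if.*/for nme in("side","wrist"):/' nuts.py; python3 nuts.py; python3 - <<'E'
from h import *
s=env.get_state(); print(s["clock"],s["tool_pos"],s["force"],s["wrist_torque"],s["joint_positions"],s["opening"])
E
```

```text
tilt 45.7410378274202
wrist (293, 233, 17, 49) 465.5 [ 61. -73.  24.] ends [ 60. -60.  24.] [ 62. -89.  24.]
wrist (14, 0, 111, 146) 10340.0 [-42.  22.  24.] ends [-56.  49.  24.] [-45. -13.  24.]
side (308, 223, 20, 15) 63.0 [-28.  58.  24.] ends [-4. 77. 24.] [-60.  42.  24.]
side (334, 211, 6, 9) 17.5 [36. 86. 24.] ends [ 30. 137.  24.] [41. 41. 24.]
side (340, 208, 10, 13) 34.0 [62. 49. 24.] ends [ 48. 136.  24.] [ 69. -14.  24.]
top (356, 197, 19, 17) 41.5 [-27.  30.  24.] ends [-15.  56.  24.] [-60.   8.  24.]
top (348, 190, 11, 10) 50.5 [-7. 74. 24.] ends [ 5. 77. 24.] [-26.  84.  24.]
top (390, 175, 6, 9) 15.5 [ 62. -55.  24.] ends [ 72. -59.  24.] [ 47. -48.  24.]
top (370, 171, 12, 15) 64.5 [58. -3. 24.] ends [77.  0. 24.] [32.  7. 24.]
side
  92 bbbbbbbbbbbbbbbbbbbbbbb#k##kbb##.k
  85 bb.#bbbbbbbb#.bbbbbbbbbbk###bb###k
  78 bbb#####b######b#bbbbbbbk###bb###k
  71 bb###############bbbbbbb#k##bb###k
  64 bb###############bbbbbbb#k##bbb##.
  57 bb################bbbbbbbkk#bbb##.
  50 bb################bbbbbbb#k#bbbb#.
  43 bb###########.####bbbbbbbbk#bbbb##
  36 bb#b.#bb##bb#
[... 626 characters left out ...]
bbbbb
  78 ......k..k..#######bbbbbbbbbbbbbbb
  71 ......kk...kk######.bbbbbbbbbbbbbb
  64 ....#..........####.bbbbbbbbbbbbbb
  57 ...#..kk....##kk.##bbbbbbbbbbbbbbb
  50 .....kk....###k..k.bbbbbbbbbbbbbbb
  43 ...kk.k.....#.k..kkk.bbbbbbbbbbbbb
  36 kkkkk......###...kkkk.bbbbbbbbbbbb
  29 kk.k......###..kk.kk.k.bbbbbbbbbbb
  22 kkkkkk.k.###..kkkk..kkk#bbb.bbbbbb
  15 kkk..######.kkkkkkk.kkk.k...bbbbbb
   8 k.###..k...kkkkkkk.k.k.k.###.bbb..
   1 kkkk.kkkkkkkkkkkkkkkkkkk..########
27.05 [ 0.58707981 -0.20402352  0.1694392 ] [-1.37402029 -0.23246274 -3.61601645] [ 0.86611993  0.81198756 -0.05854599] [-0.06688635  0.02936471 -0.8714638   0.03004686 -0.51969122  1.37594025] 0.008265865878766999
```

>>> carry_out(plan=[0,0,0,0,0,0,0,0,0,0,0,0,0,0,0,0,0,0,0,0,0,0,0,0,0,0,0,0,0,0,0,0,0,0,0,0,0,0,0,0,0,0,0,0,0,0,0,0,0,0,0,0,0,0,0,0])

```text
clock: 27.72
tool_pos: [0.5874, -0.2037, 0.1696]
ee_rot: [1.694, 1.615, -0.021]
force: [0.3, 0.2, -4.3]
opening: 0.0083
gripper_force: 60.7
```

```bash
python3 - <<'E'
from h import *
s=env.get_state(); print(s["clock"],s["tool_pos"],s["force"],abs(s["dq"]).max(),s["opening"])
print(order.sign_off())
E
```

```text
27.7167 [ 0.58744131 -0.20366679  0.1696063 ] [ 0.31186679  0.17897906 -4.34901948] 0.00239254809784003 0.008273425302665664
the job is handed in; nothing more can be done
None
```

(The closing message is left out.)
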